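# Row up heat sinks on the tilting fence tray and prove the row with the gauge blade

## Task

Lay all the finned heat sinks flat, side by side, in the open part of the aluminium tray; once all are in, lift the tray well up by its black handle bar so that they slide under the blue bridge into one row, each flush on the yellow fence, and lower the tray gently until it is flat again. Then prove the row: push the red-handled gauge blade down through the slot in the blue bridge until its handle sits on the bridge, draw it out again and put it back fully down in its stand, leaving the row flush on the fence and the other things on the bench undisturbed.

Things in the scene. Friction and masses are not known exactly. Their poses are not given: they have to be found in the camera images.
- sink0: Silver finned aluminium heat sink, 56 x 42 x 26 mm (x, y, z), about 0.12 kg; may be absent. Four fit in the row if short end on the fence. Fins run along its long x axis; the short ends face +x and -x. Origin: centre of its underside. Slick: friction about 0.15 on the tray and on one another, normal in rubber finger pads. Starts flat on a fixed black foam mat 10 mm thick.
- sink1: Silver finned aluminium heat sink, 56 x 42 x 26 mm (x, y, z), about 0.12 kg; may be absent. Four fit in the row if short end on the fence. Fins run along its long x axis; the short ends face +x and -x. Origin: centre of its underside. Slick: friction about 0.15 on the tray and on one another, normal in rubber finger pads. Starts flat on a fixed black foam mat 10 mm thick.
- sink2: Silver finned aluminium heat sink, 56 x 42 x 26 mm (x, y, z), about 0.12 kg; may be absent. Four fit in the row if short end on the fence. Fins run along its long x axis; the short ends face +x and -x. Origin: centre of its underside. Slick: friction about 0.15 on the tray and on one another, normal in rubber finger pads. Starts flat on a fixed black foam mat 10 mm thick.
- sink3: Silver finned aluminium heat sink, 56 x 42 x 26 mm (x, y, z), about 0.12 kg; may be absent. Four fit in the row if short end on the fence. Fins run along its long x axis; the short ends face +x and -x. Origin: centre of its underside. Slick: friction about 0.15 on the tray and on one another, normal in rubber finger pads. Starts flat on a fixed black foam mat 10 mm thick.
- fence (a point): Point on the tray floor at the foot of the yellow fence's middle (fence 30 mm tall). Moves with the tray: x square into the fence, y along it, z up from the floor. Flat: floor at height 36 mm. Inner floor: x -205 to 0, y -120 to +120 mm; other walls 6 mm thick, 18 mm tall. A sink flush on it has its origin at x = -28 mm (short end on it) or -21 (long side on it).
- base: Fixed dark base under the tray, 30 mm tall. Origin on the bench, right below the hinge axis; x, y axes as the fence's when the tray is flat. The hinge axis runs along y, 30 mm above this origin; seen from point fence it is 10 mm beyond (x = +10) and 6 mm below (z = -6). The tray turns about it, handle end up.
- handle (a point): Middle of the tray's lifting handle: black rubber round bar, 12 mm thick, 166 mm long along the tray's y, above the near wall, on two posts at y = -75 and +75 mm (free between; 31 mm from the bar's underside to the wall top). In the fence frame at x = -208, z = +55 mm. Axes as the fence's. The bar may turn between the fingers.
- tray (a joint): Tilt of the tray about its hinge by the fence, rad: 0 flat on its base, up to 0.75 with the handle end raised. It falls back by its own weight (0.8 kg) if let go. Heat sinks begin to slide at about 0.15 to 0.2; about 0.5 brings them home surely.
- slot (a point): Centre of the slot's mouth, in the top face of the blue bridge that spans the tray. Bridge: 20 mm wide, x -75 to -55 mm in the fence frame, underside 33 and top 53 mm above the tray floor, so heat sinks slide under it; open loading area x -205 to -75. Slot: 160 mm along y, 10 mm along x, straight down through the bridge, open below. Axes as the fence's; at x = -65, z = +53 there.
- blade: Gauge blade: upright (z) steel plate 150 mm wide (y), 4 mm thick (x), lowest 10 mm only 2 mm thick; on top a red grip block 22 x 60 x 40 mm (x, y, z) whose underside, 50 mm above the tip, is the stop shoulder. 0.25 kg. Origin: middle of the tip edge. Either face may face the fence. Fully down in the slot its tip is 3 mm above the tray floor. Starts upright in its stand.
- stand: Black fixed stand, 40 x 176 x 60 mm (x, y, z), with a slot 10 x 160 mm through its top in which the blade hangs. Origin: centre of its underside on the bench; the blade's tip starts 10 mm above that.
- housing: Bystander: yellow camera housing with black foot, 160 mm long, 72 mm tall. Origin: centre of its underside. Leave alone.
- bracket: Bystander: black steel angle bracket, 160 x 100 x 78 mm. Origin: centre of its underside. Leave alone.
- ringsink: Bystander: round black heat sink with silver fins, 80 mm across, 75 mm tall. Origin: centre of its underside. Leave alone.
- bottle: Bystander: clear water bottle, 64 mm across, 200 mm tall. Origin: centre of its underside. Leave alone.
Things that resemble listed ones, but are neither listed nor needed, are in the scene too. Leave any brown or green look-alike of the sink3 alone. Leave any purple look-alike of the sink0 alone.

How it is judged:
By the outcome, as a careful person would: the job done as asked, in the order asked, and still so for the second after the job is handed in, with the robot touching nothing.
Of sink0, sink1, sink2, sink3 only 2 to 4 are there at a start; the rules pass over those that are not, and their reading is None.
At some moment in a run one of sink0, sink1, sink2, sink3 may be knocked a few centimetres aside while the robot is not near it.
It also fails if it takes over 210 s, if anything falls off the work surface, if the arm or the gripper's body presses on something with over 40 N, if the wrist force passes 120 N, or if a joint passes its speed limit or range.

## Robot

A 7-joint arm with a two-finger parallel gripper is mounted at the origin on the work surface. World frame = base frame: x ahead of the robot, y to its left, z up, the work surface at z = 0. Lengths are in mm, angles in rad, forces in N, time in s.
With the tool pointing down it reaches from about 350 to 775 mm from the base axis. Payload 3.1 kg.
Tool frame: the origin (TCP) lies between the finger pads; the fingertips stand manip.nose_length ahead of it and the grasp point (between the pads) lies 5 mm behind it (manip.nose_length is the distance from the TCP to the fingertips, in mm); z points along the fingers, y is the line along which they close (so a half turn about z gives the same grasp; the last joint's range is limited). The gripper opens to 85 mm and grips with 20 to 120 N. Pads are 22 mm wide; open, the fingers measure 114 mm over their backs; the gripper's body (76 mm by 85 mm) begins 54 mm behind the grasp point. The pads swing forward as they close: fully open they stand 13 mm farther back than shut.
Start: joints at [1.204, 0.311, 0.014, 1.512, -0.004, 1.319, -0.027], TCP at [175.549, -521.248, 245.304] pointing down, gripper open.
Joint ranges: [-2.7, 2.7], [-0.3, 1.91], [-1.27, 1.3], [0.12, 2.57], [-1.44, 4.58], [0.2, 2.03], [-3.05, 3.05]. Speed limits (rad/s): [2.79, 2.79, 3.14, 3.14, 3.14, 3.14, 3.14].

## Interface

Orientations are given as a 3x3 rotation matrix whose columns are the frame's x, y, z axes.
In Python, from station import manip gives the robot as it stands.
- The arm moves only by the tool apply_moves, never from a script. Its argument "moves" is a list of rows, each a list of 5 numbers: the shift along the tool's x, y, z in mm, then the turn about the tool's z in units of 8 degrees (1.0 is 8 degrees), then the finger opening in mm, from 0 to 85.4. In form: [[tx, ty, tz, roll, jaw], ...]. A call has 1 to 20 rows; each row shifts and turns the commanded pose from where the row before left it, along the tool's axes as they then stand; what a row does not reach is not made up. A row lasts 1/10 s, in which the tool goes at most 50 mm and 8.59 degrees, less where a joint would pass 70% of its speed; a pose out of reach is approached as far as the arm can. A call is refused whole if a number of a shift passes 50 or a number of a turn 1, either way. A call with a gripper value outside its range is refused whole. The fingers move at their own pace and stop on an object; "force" is the grip in N (left out, the last holds). Time passes only in rows, so rows that do not move let the fingers close. It gives the time, the measured TCP pose, the force, the opening and the grip force at its end, in the units of the state.
- manip.observe(): the state, without advancing time (a new reading comes with each control period).
- manip.read_camera(name): name is "scene" or "top"; returns (picture, depth): 384x512x3 uint8, blue, green, red; 384x512 float32, mm along the optical axis (not along the pixel's ray), 0 where there is no reading.
- manip.get_calibration(name): a dict with "fx", "fy", "cx", "cy" (pixels), "R" (3x3) and "t" (3): a world point X has camera coordinates R X + t. Camera axes: x right, y down, z forward; pixel columns grow to the right and rows downward; lengths in mm; the calibration is good to about 2 mm. A picture is of the moment at which its call begins. get_calibration takes no time and is no camera call.
- manip.hand_in(): hands the job in; it is judged then, once.
Trained networks look in the newest picture that a camera, given by its name, has taken for a name from the list of things; names that differ only in an ending like _2 or _b are one class to them, and where a whole thing is asked for, a point or a joint stands for the part that bears it (a point fixed in the world has none). Each returns a list of dicts, best first, with "conf" (0 to 1); they miss things now and then, are a little off and sometimes report something else, mostly with a low value. They report only what shows in the picture. A call takes as long as a camera call. They do not tell look-alikes from the thing itself.
- manip.find_in(camera, target): "position" ([column, row] in pixels, amid what is visible of it).
- manip.trace(camera, target): "pixels" (384x512 bool, what is visible of it) and "position" ([column, row] in pixels, amid what is visible of it).
- manip.mark_of(camera, target): "position" ([column, row] in pixels: a listed point, or the origin of a listed thing).
The state is a dict: "time_s": time; "joint_pos": joint angles; "dq": joint speeds; "joint_torque": joint torques, N m; "tcp_pos": TCP position; "eef_rot": TCP orientation; "force": force on the tool from outside, world axes, zero at the start; "torque": the same for the moment, N m; "width": opening from 0.0 (shut) to 1.0 (fully open); "grip_force": force on a finger pad.
Only numpy, scipy, OpenCV 4.12 (cv2) and the standard library are available. Lean on these libraries where they do the work, as an engineer would, in place of code of your own. Each camera call takes 0.05 s, during which the arm holds its last target. There are 200 camera calls.

## Working session

There is one attempt and no reset: what is moved stays moved. The work goes in short steps, Python scripts to look and compute and a tool call to move; the robot and the scene stay as the last step left them, time stands still between calls to the robot, and variables do not carry over. Pictures are saved under pics/ and viewed, at most 14 in all, crops included, and the job is handed in when it is done.

Besides the shell and the picture viewer there is one more tool, called after "Call:" as name(argument=value, ...) on one line, values as JSON. apply_moves: Moves the arm, as the interface text tells. Its arguments: {"type":"object","properties":{"moves":{"type":"array"},"force":{"type":"number"}},"required":["moves"]}

```bash
mkdir -p pics; ls
python3 - <<'E'
from station import manip
import cv2
o=manip.observe()
for k,v in o.items(): print(k,v)
print(manip.nose_length)
for c in("scene","top"):
    p,d=manip.read_camera(c); cv2.imwrite(f"pics/{c}0.png",p)
    k=manip.get_calibration(c); print(c,k)
    for n in ["sink0","fence","base","handle","slot","blade","stand","housing","bracket","ringsink","bottle"]:
        r=manip.mark_of(c,n); print(n,[( [round(float(a)) for a in x["position"]],round(x["conf"],2)) for x in r])
E
```

```text
pics
time_s 0.0
joint_pos [ 1.20432607  0.31172161  0.01397557  1.51308646 -0.00437933  1.31919725
 -0.02720141]
dq [ 0.00156226  0.00017591 -0.00031445 -0.00158573 -0.00028561  0.0004051
 -0.00114495]
joint_torque [ 1.42237445e-04 -3.79918671e+01  1.45949498e-01 -2.30592996e+01
  1.22354334e-02  1.35394139e-02  2.32250306e-05]
tcp_pos [ 175.28720653 -520.57119765  244.21136222]
eef_rot [[ 9.47693357e-01  3.19181063e-01 -8.65732395e-04]
 [ 3.19182218e-01 -9.47690765e-01  2.21936907e-03]
 [-1.12066016e-04 -2.37960771e-03 -9.99997162e-01]]
force [-0.04798985  0.42844673 -0.23101258]
torque [-0.00561295 -0.04454134 -0.02044719]
grip_force 0.0
width 1.0017889548619774
14.0
scene {'fx': 393.0975651874988, 'fy': 393.0975651874988, 'cx': 259.66518073526373, 'cy': 198.15832497186256, 'R': array([[-0.87428257,  0.48530465,  0.01045879],
       [ 0.32671833,  0.60424904, -0.72673119],
       [-0.35900574, -0.63195133, -0.68684233]]), 't': array([ 426.07500156,  -75.18719121, 1461.13592813])}
sink0 [([391, 281], 0.93), ([311, 247], 0.88), ([278, 266], 0.87), ([288, 222], 0.8), ([356, 247], 0.77
[... 456 characters left out ...]
,
       [-0.98807733, -0.0226576 , -0.15228204],
       [ 0.15214936,  0.00747865, -0.98832922]]), 't': array([ -12.28326164,  503.93832779, 1409.62059666])}
sink0 [([161, 184], 0.76), ([178, 269], 0.68), ([135, 272], 0.68), ([244, 226], 0.63), ([196, 224], 0.58), ([154, 225], 0.51)]
fence [([323, 146], 0.9), ([195, 186], 0.51)]
base [([323, 143], 0.94), ([212, 142], 0.72)]
handle [([330, 208], 0.67)]
slot [([325, 159], 0.84), ([212, 143], 0.42)]
blade [([212, 142], 0.72), ([326, 159], 0.31)]
stand [([215, 141], 0.74), ([203, 187], 0.25)]
housing [([396, 168], 0.98)]
bracket [([406, 235], 0.7)]
ringsink [([158, 131], 0.76), ([162, 186], 0.35), ([408, 235], 0.17)]
bottle [([108, 186], 0.66)]
```

Run:
```python
import cv2
for n in("scene0","top0"):
    p=cv2.imread(f"pics/{n}.png"); cv2.imwrite(f"pics/{n}b.png",cv2.resize(p,(800,600),interpolation=cv2.INTER_CUBIC))
```

```text
(no output)
```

View pics/top0b.png

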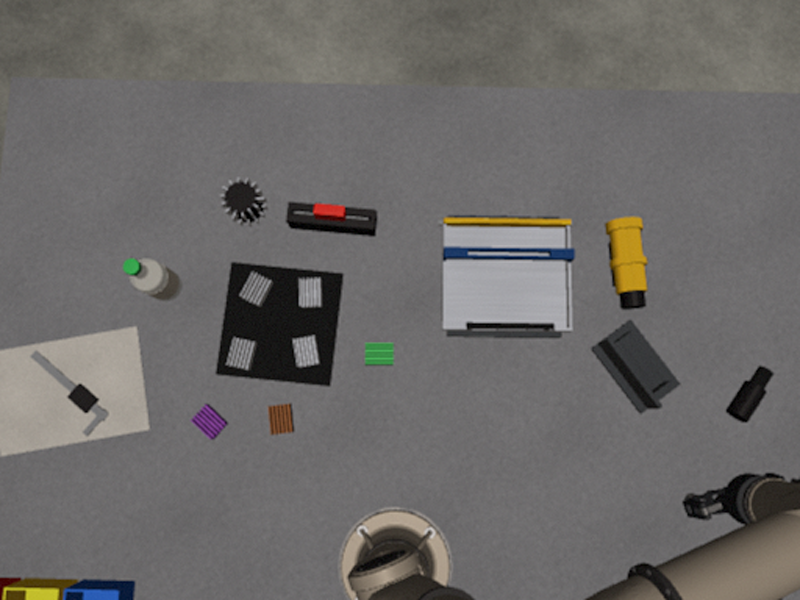

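View pics/scene0b.png

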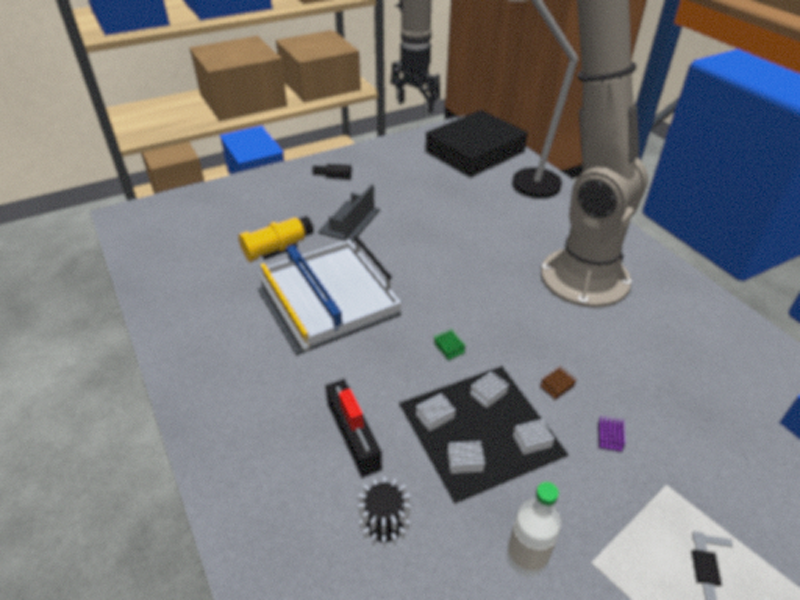

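The top view shows all four silver sinks on the black mat, around (256,288), (310,292), (241,352) and (306,350) in the 800x600 picture. The tray is at (508,275) with the fence on its far side, and the stand with the red grip is at (331,216). The brown, green and purple parts are look-alikes. The scene view agrees with this. Next I'll measure poses.

```bash
cat > h.py <<'E'
from station import manip
import cv2, numpy as np
def ray(c,px,z):
    """pixels (n,2) -> world points on height z"""
    k=manip.get_calibration(c); px=np.atleast_2d(np.array(px,float))
    d=np.c_[(px[:,0]-k["cx"])/k["fx"],(px[:,1]-k["cy"])/k["fy"],np.ones(len(px))]@k["R"]
    o=-k["R"].T@k["t"]; s=(z-o[2])/d[:,2]
    return o+d*s[:,None]
def cloud(c,dep,m):
    k=manip.get_calibration(c); v,u=np.nonzero(m&(dep>0)); z=dep[v,u]
    P=np.c_[(u-k["cx"])/k["fx"]*z,(v-k["cy"])/k["fy"]*z,z]
    return (P-k["t"])@k["R"]
def proj(c,X):
    k=manip.get_calibration(c); q=np.atleast_2d(X)@k["R"].T+k["t"]
    return q[:,:2]/q[:,2:]*[k["fx"],k["fy"]]+[k["cx"],k["cy"]]
def rect(P):
    (c,s,a)=cv2.minAreaRect(P[:,:2].astype(np.float32))
    if s[0]<s[1]: a+=90; s=s[::-1]
    a=(a+90)%180-90
    return np.array(c),np.array(s),a      # centre, (long,short), heading deg of long side
E
python3 - <<'E'
from h import *
p,d=manip.read_camera("top")
for r in manip.trace("top","sink0"):
    m=r["pixels"]; P=cloud("top",d,m); col=p[m].mean(0).astype(int)
    v,u=np.nonzero(m); W=ray("top",np.c_[u,v],np.median(P[:,2]))
    print("sink",round(r["conf"],2),np.round(r["position"]),col,m.sum(),"z",np.percentile(P[:,2],[10,50,90]).round(1),*[x.round(1) if hasattr(x,'round') else round(x,1) for x in rect(W)])
for n in("fence","handle","slot","blade","stand"):
    for r in manip.trace("top",n)[:2]:
        m=r["pixels"]; P=cloud("top",d,m)
        print(n,round(r["conf"],2),np.round(r["position"]),m.sum(),"z",np.percentile(P[:,2],[2,10,50,90,98]).round(1),[np.round(x,1) for x in rect(P)])
hsv=cv2.cvtColor(p,cv2.COLOR_BGR2HSV)
for n,lo,hi in(("blue",(100,120,50),(125,255,255)),("yellow",(18,120,80),(32,255,255)),("red",(0,150,90),(6,255,255))):
    m=cv2.inRange(hsv,lo,hi)
    N,l,s,c=cv2.connectedComponentsWithStats(m)
    for i in range(1,N):
        if s[i,4]>40:
            P=cloud("top",d,l==i); print(n,c[i].round(1),s[i],np.percentile(P[:,2],[5,50,95]).round(1),[np.round(x,1) for x in rect(P)])
E
```

```text
sink 0.79 [158. 225.] [115 114 115] 245 z [18.4 30.1 38.9] [395.8 312.2] [52.7 45.3] -12.6
sink 0.77 [177. 269.] [ 39  65 104] 245 z [ 8.  20.7 27.9] [270.7 233.3] [52. 43.] 2.7
sink 0.76 [164. 185.] [112 111 112] 230 z [20.  32.  38.8] [528.8 291.5] [53.8 45.5] -23.6
sink 0.76 [240. 224.] [ 73 142  61] 246 z [ 5.9 12.2 27.9] [404.6  42.8] [53.2 40.6] -88.7
sink 0.65 [198. 220.] [125 123 124] 302 z [13.2 24.7 38.4] [404.  184.9] [61.8 48.4] 13.9
sink 0.55 [132. 271.] [113  54  99] 300 z [ 5.  18.9 28.3] [262.1 370.4] [59.7 46.5] 48.0
sink 0.52 [202. 187.] [125 123 124] 294 z [12.8 25.  37.4] [522.7 183.3] [60.4 47.3] 1.3
fence 0.73 [325. 177.] 5803 z [30.  32.6 37.4 85.7 96. ] [array([ 562.8, -214.1]), array([267.2, 225.3]), np.float64(-89.8)]
fence 0.68 [197. 223.] 278 z [10.9 15.2 27.2 38.9 43.3] [array([406.7, 186.5]), array([60. , 42.2]), np.float64(12.8)]
handle 0.82 [327. 177.] 5822 z [30.  32.6 37.4 85.7 96. ] [array([ 562.8, -206.8]), array([252.8, 225.3]), np.float64(-89.8)]
handle 0.59 [212. 136.] 270 z [ 49.2  57.3  95.5 102.2 104.8] [array([674.3, 145.1]), array([147. ,  
[... 450 characters left out ...]
3.5] [array([ 603. , -214.6]), array([268.8,  38.1]), np.float64(-85.9)]
blue [ 63.8 377.8] [ 40 371  46  13 486] [ 2.3 39.1 81.8] [array([-58.4, 553.7]), array([113.1,  36.4]), np.float64(-88.3)]
yellow [323.9 141.2] [284 139  82   6 363] [ 7.8 64.5 70.2] [array([ 678.5, -211.3]), array([263. ,  31.2]), np.float64(-89.3)]
yellow [401.3 162.3] [388 139  26  49 978] [40.4 62.2 71.8] [array([ 618.6, -444.1]), array([170.7,  78.9]), np.float64(-3.0)]
yellow [ 21.8 378.8] [  1 371  49  13 313] [ 1.2 48.7 82.8] [array([-60.2, 664.1]), array([116.5,  38.6]), np.float64(-89.7)]
red [210.1 134.2] [200 130  21   9 148] [ 59.2  99.5 104.6] [array([690.3, 149.9]), array([71.3, 54.3]), np.float64(88.2)]
```

```bash
cat >> h.py <<'E'
from scipy.optimize import minimize
S=4
def snap(cams=("top","scene")):
    return {c:cv2.resize(manip.read_camera(c)[0],None,fx=S,fy=S,interpolation=cv2.INTER_CUBIC) for c in cams}
HSV={"blue":((98,110,40),(128,255,255)),"yellow":((18,110,60),(34,255,255)),"red":((0,130,70),(8,255,255)),"silver":((0,0,68),(180,70,255)),"black":((0,0,0),(180,255,52))}
def corners(x,y,a,z0,sx,sy,sz):
    c,s=np.cos(a),np.sin(a)
    return np.array([[x+c*u-s*v,y+s*u+c*v,z0+w] for u in(-sx/2,sx/2) for v in(-sy/2,sy/2) for w in(0,sz)])
def sil(cam,K,org,shape):
    q=(proj(cam,K)+.5)*S-.5-org
    h=cv2.convexHull(q.astype(np.float32)); m=np.zeros(shape,np.uint8)
    cv2.fillConvexPoly(m,np.round(h*16).astype(np.int32),255,cv2.LINE_AA,4); return m/255.
def fit(imgs,color,x,y,a,z0,size,cams=None,pad=6,freey=False):
    """fit upright box to a colour mask; returns x,y,a,(sy) and the misfit per camera"""
    D={}
    for c in cams or imgs:
        q=(proj(c,corners(x,y,a,z0,*size))+.5)*S-.5
        lo=np.maximum(np.floor(q.min(0)-pad*S),0).astype(int); hi=np.ceil(q.max(0)+pad*S).astype(int)
        im=imgs[c][lo[1]:hi[1],lo[0]:hi[0]]
        m=cv2.inRange(cv2.cvtColor(im,cv2.COLOR_BGR2HSV),*HSV[color])
        m=cv2.morphologyEx(cv2.copyMakeBorder(m,30,30,30,30,cv2.BORDER_CONSTANT),cv2.MORPH_CLOSE,np.ones((13,13)))[30:-30,30:-30]
        D[c]=(lo,m/255.)
    def cost(v):
        sz=(size[0],v[3] if freey else size[1],size[2])
        K=corners(v[0],v[1],v[2]/60,z0,*sz)
        return [np.abs(sil(c,K,lo,m.shape)-m).sum()/max(m.sum(),1) for c,(lo,m) in D.items()]
    v0=[x,y,a*60]+([size[1]] if freey else [])
    best=None
    for k in(6,-4,2):
        n=len(v0); r=minimize(lambda v:sum(cost(v)),v0,method="Nelder-Mead",options=dict(initial_simplex=np.vstack([v0]+[np.array(v0)+k*np.eye(n)[i] for i in range(n)]),xatol=.02,fatol=1e-4,maxiter=300)); v0=list(r.x)
    v=np.array(v0); e=np.round(cost(v),2); v[2]/=60
    return v,e
def sinks(guess,z0=10,cams=None,imgs=None):
    imgs=imgs or snap(cams or("top","scene"))
    return [fit(imgs,"silver",*g,z0,(56,42,26)) for g in guess]
E
python3 - <<'E'
from h import *
I=snap()
for cams in(("top",),("scene",),("top","scene")):
    print(cams)
    J={c:I[c] for c in cams}
    for g in((396,312,-.2),(529,291,-.4),(404,185,.22),(522,183,0)):
        v,e=fit(J,"silver",*g,10,(56,42,26)); print("sink",v.round(2),e)
    v,e=fit(J,"blue",603,-212,0,69,(20,250,20),freey=True); print("bridge",v.round(3),e)
    v,e=fit(J,"yellow",675,-212,0,36,(6,250,30),freey=True); print("fence",v.round(3),e)
    v,e=fit(J,"red",684,150,-.06,60,(22,60,40)); print("red",v.round(3),e)
    v,e=fit(J,"black",680,150,-.06,0,(40,176,60)); print("stand",v.round(3),e)
E
```

```text
('top',)
sink [ 3.9935e+02  3.1785e+02 -2.0000e-01] [0.31]
sink [ 5.3034e+02  2.9538e+02 -4.4000e-01] [0.26]
sink [4.0642e+02 1.8868e+02 2.1000e-01] [0.03]
sink [5.2534e+02 1.8545e+02 6.0000e-02] [0.11]
bridge [ 6.00375e+02 -2.04708e+02  7.00000e-03  2.48879e+02] [0.23]
fence [ 6.72879e+02 -2.05137e+02  7.00000e-03  2.50619e+02] [0.13]
red [ 6.77516e+02  1.46805e+02 -7.20000e-02] [0.24]
stand [ 6.74591e+02  1.44459e+02 -7.90000e-02] [0.35]
('scene',)
sink [ 4.0039e+02  3.1330e+02 -1.9000e-01] [0.47]
sink [ 5.2907e+02  2.8924e+02 -3.0000e-01] [0.16]
sink [4.0771e+02 1.8268e+02 9.0000e-02] [0.56]
sink [5.2674e+02 1.8175e+02 7.0000e-02] [0.45]Traceback (most recent call last):
  File "<stdin>", line 8, in <module>
  File "h.py", line 50, in fit
    n=len(v0); r=minimize(lambda v:sum(cost(v)),v0,method="Nelder-Mead",options=dict(initial_simplex=np.vstack([v0]+[np.array(v0)+k*np.eye(n)[i] for i in range(n)]),xatol=.02,fatol=1e-4,maxiter=300)); v0=list(r.x)
                 ~~~~~~~~^^^^^^^^^^^^^^^^^^^^^^^^^^^^^^^^^^^^^^^^^^^^^^^^^^^^^^^^^^^^^^^^^^^^^^^^^^^^^^^^^^^^^^^^^^^^^^^^^^^^^^^^^^^^^
[... 245 characters left out ...]
args))
  File "h.py", line 50, in <lambda>
    n=len(v0); r=minimize(lambda v:sum(cost(v)),v0,method="Nelder-Mead",options=dict(initial_simplex=np.vstack([v0]+[np.array(v0)+k*np.eye(n)[i] for i in range(n)]),xatol=.02,fatol=1e-4,maxiter=300)); v0=list(r.x)
                                       ~~~~^^^
  File "h.py", line 46, in cost
    return [np.abs(sil(c,K,lo,m.shape)-m).sum()/max(m.sum(),1) for c,(lo,m) in D.items()]
                   ~~~^^^^^^^^^^^^^^^^
  File "h.py", line 30, in sil
    q=(proj(cam,K)+.5)*S-.5-org
       ~~~~^^^^^^^
  File "h.py", line 14, in proj
    k=manip.get_calibration(c); q=np.atleast_2d(X)@k["R"].T+k["t"]
ValueError: time passes only in moves, steps and waits
```

```bash
python3 - <<'E'
s=open('h.py').read()
s=s.replace('def ray(','_C={}\ndef cal(c):\n    if c not in _C: _C[c]=manip.get_calibration(c)\n    return _C[c]\ndef ray(',1)
i=s.index('def ray('); s=s[:i]+s[i:].replace('manip.get_calibration(c)','cal(c)')
s=s.replace('''        D[c]=(lo,m/255.)''','''        n,l=cv2.connectedComponents(m)   # keep the part the guess covers most
        g=sil(c,corners(x,y,a,z0,*size),lo,m.shape)>.5
        m=(l==1+np.argmax([(g&(l==i)).sum() for i in range(1,n)]))*255. if n>1 else m
        D[c]=(lo,m/255.)''')
open('h.py','w').write(s)
E
python3 - <<'E'
from h import *
I=snap()
for c in I:
    for g in((398,315,-.2),(404,185,.22),(455,240,0),(300,320,0)):
        q=(proj(c,[[g[0],g[1],36]])[0]*S).astype(int); w=I[c][q[1]-14:q[1]+14,q[0]-14:q[0]+14].max(2); print(c,g,np.percentile(w,[5,25,50,75,95]))
for cams in(("top",),("scene",),("top","scene")):
    print(cams)
    J={c:I[c] for c in cams}
    for g in((396,312,-.2),(529,291,-.4),(404,185,.22),(522,183,0)):
        v,e=fit(J,"silver",*g,10,(56,42,26),pad=4); print("sink",v.round(2),e)
    v,e=fit(J,"blue",603,-205,0,69,(20,250,20),freey=True); print("bridge",v.round(3),e)
    v,e=fit(J,"yellow",675,-205,0,36,(6,250,30),freey=True); print("fence",v.round(3),e)
    v,e=fit(J,"red",680,146,-.06,60,(22,60,40)); print("red",v.round(3),e)
    v,e=fit(J,"black",680,146,-.06,0,(40,176,60)); print("stand",v.round(3),e)
E
```

```text
top (398, 315, -0.2) [ 99. 112. 123. 135. 147.]
top (404, 185, 0.22) [130.   139.   147.   154.25 169.  ]
top (455, 240, 0) [18. 20. 22. 24. 26.]
top (300, 320, 0) [108. 110. 111. 112. 114.]
scene (398, 315, -0.2) [162. 164. 167. 169. 172.]
scene (404, 185, 0.22) [159. 161. 163. 166. 169.]
scene (455, 240, 0) [37. 39. 41. 43. 46.]
scene (300, 320, 0) [150. 151. 153. 154. 156.]
('top',)
sink [ 3.9943e+02  3.1776e+02 -1.9000e-01] [0.06]
sink [ 5.3039e+02  2.9524e+02 -4.4000e-01] [0.07]
sink [4.0645e+02 1.8866e+02 2.0000e-01] [0.03]
sink [5.2535e+02 1.8553e+02 6.0000e-02] [0.03]
bridge [ 6.01060e+02 -2.04991e+02  1.10000e-02  2.49083e+02] [0.23]
fence [ 6.72870e+02 -2.05028e+02  7.00000e-03  2.50695e+02] [0.13]
red [ 6.78303e+02  1.46669e+02 -1.17000e-01] [0.28]
stand [ 6.74913e+02  1.44506e+02 -8.20000e-02] [0.35]
('scene',)
sink [ 4.0021e+02  3.1250e+02 -2.3000e-01] [0.37]
sink [ 5.2932e+02  2.8946e+02 -2.9000e-01] [0.14]
sink [4.0711e+02 1.8215e+02 8.0000e-02] [0.47]
sink [5.2649e+02 1.8160e+02 6.0000e-02] [0.34]
bridge [ 6.02951e+02 -2.11450e+02 -1.60000e-02  2.46475e+02] [0.51]
fence [ 6.71303e+02 -2.16111e+02  1.10000e-02  2.32745e+02] [0.2]
red [ 6.77409e+02  1.39272e+02 -1.15000e-01] [0.14]
stand [ 6.75681e+02  1.38278e+02 -1.17000e-01] [1.04]
('top', 'scene')
sink [ 3.9931e+02  3.1694e+02 -1.9000e-01] [0.06 0.43]
sink [ 5.3017e+02  2.9423e+02 -4.4000e-01] [0.08 0.21]
sink [4.0653e+02 1.8839e+02 2.0000e-01] [0.03 0.53]
sink [5.2537e+02 1.8517e+02 6.0000e-02] [0.03 0.4 ]
bridge [ 6.02478e+02 -2.05331e+02  3.00000e-03  2.48541e+02] [0.24 0.55]
fence [ 6.72217e+02 -2.10075e+02  6.00000e-03  2.42037e+02] [0.16 0.23]
red [ 6.78731e+02  1.45238e+02 -1.03000e-01] [0.29 0.2 ]
stand [ 6.75575e+02  1.44012e+02 -1.01000e-01] [0.36 1.08]
```

Run:
```python
from h import *
I=snap()
F={"top":[(601,-205,.007,69,20,249,20),(672.9,-205,.007,36,6,250,30),(678,146.7,-.08,60,22,60,40),(675,144.5,-.08,0,40,176,60),(399.4,317.8,-.19,10,56,42,26),(525.3,185.5,.06,10,56,42,26)]}
F["scene"]=F["top"]
out=[]
for c,(x0,x1,y0,y1) in{"top":(150,380,110,240),"scene":(160,360,140,310)}.items():
    im=I[c].copy()
    for f in F[c]:
        q=(proj(c,corners(*f))+.5)*S-.5
        for i in range(8):
            for j in range(i):
                if bin(i^j).count("1")==1: cv2.line(im,*[tuple(int(t) for t in q[k]) for k in(i,j)],(0,255,0) ,1,cv2.LINE_AA)
    im=im[y0*S:y1*S,x0*S:x1*S]; cv2.imwrite(f"pics/ov_{c}.png",cv2.resize(im,(800,int(800*im.shape[0]/im.shape[1])) if c=="top" else (705,600)))
```

```text
(no output)
```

View pics/ov_top.png

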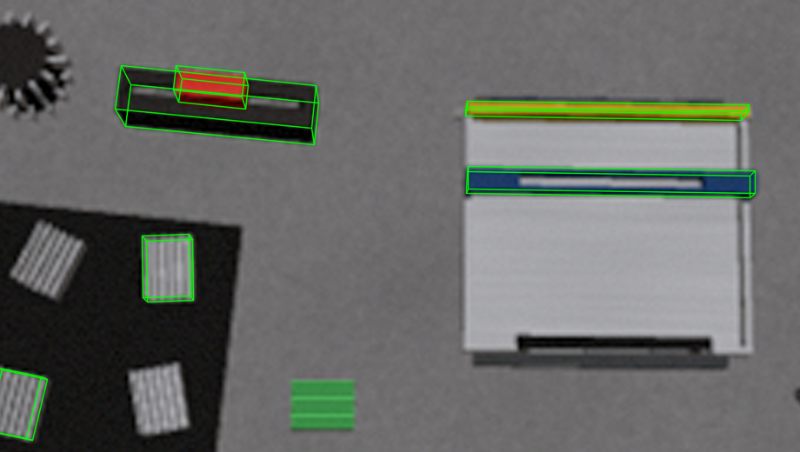

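View pics/ov_scene.png

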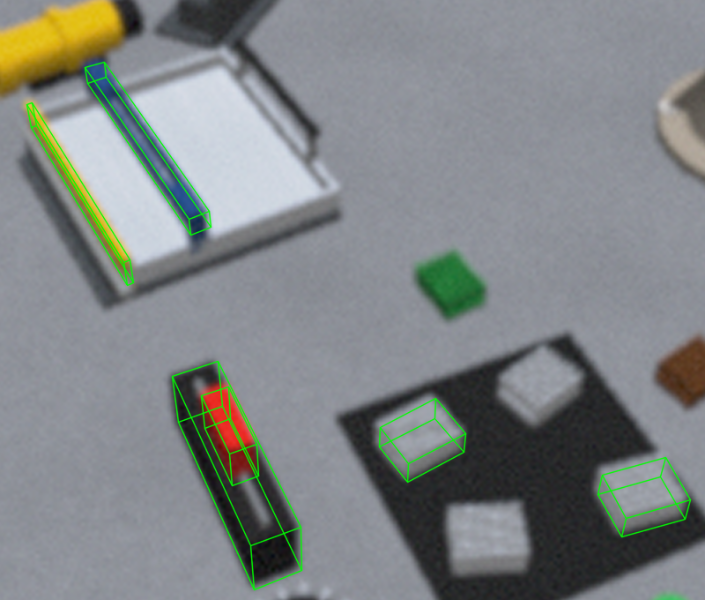

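The overlay fits well in the top picture: stand centre at (218,105), bridge at (610,182) and fence at (607,110). In the scene picture everything is shifted by about 1.5 px. I'll check the camera bias physically with the first sink.

```bash
cat >> h.py <<'E'
def to(x,y,z,tooly=None,quiet=False):
    """units of roll, then the shift in tool axes after that roll; tooly = wanted heading (rad) of the tool's y axis, mod pi"""
    o=manip.observe(); p=o["tcp_pos"]; R=o["eef_rot"]; hy=np.arctan2(R[1,1],R[0,1])
    dh=0 if tooly is None else (tooly-hy+np.pi/2)%np.pi-np.pi/2
    h=hy+dh; ty=np.array([np.cos(h),np.sin(h)]); tx=np.array([-ty[1],ty[0]]); d=np.array([x,y])-p[:2]
    print("t",round(o["time_s"],1),"tcp",p.round(1),"tooly",round(hy,3),"q7",round(o["joint_pos"][6],2),"F",o["force"].round(1),"w",round(o["width"]*85.4,1),"g",round(o["grip_force"],1))
    print(" roll units",round(-np.degrees(dh)/8,2),"then shift",(d@tx).round(1),(d@ty).round(1),round(p[2]-z,1))
E
python3 -c "
from h import *
o=manip.observe();print(o['eef_rot'].round(2))
to(430,-250,245); to(406.4,187,150,0.2)"
```

```text
[[ 0.95  0.32 -0.  ]
 [ 0.32 -0.95 -0.  ]
 [-0.    0.   -1.  ]]
t 1.9 tcp [ 175.5 -521.3  245.3] tooly -1.246 q7 -0.03 F [ 0.5 -0.   0.6] w 85.5 g 0.0
 roll units -0.0 then shift 327.7 -175.9 0.3
t 1.9 tcp [ 175.5 -521.3  245.3] tooly -1.246 q7 -0.03 F [ 0.5 -0.   0.6] w 85.5 g 0.0
 roll units -10.36 then shift 648.3 367.0 95.3
```

Call:
apply_moves(moves=[[36,-19.5,0,0,85],[36,-19.5,0,0,85],[36,-19.5,0,0,85],[36,-19.5,0,0,85],[36,-19.5,0,0,85],[36,-19.5,0,0,85],[36,-19.5,0,0,85],[36,-19.5,0,0,85],[40,-20,0,0,85],[0,0,0,-1,85],[0,0,0,-1,85],[0,0,0,-1,85],[0,0,0,-1,85],[0,0,0,-1,85],[0,0,0,-1,85],[0,0,0,-1,85],[0,0,0,-1,85],[0,0,0,-1,85],[0,0,0,-1,85]])

```text
time_s: 3.75
tcp_pos: [430.2, -249.8, 245.4]
eef_rot: [[-0.155, 0.988, 0.0], [0.988, 0.155, -0.0], [-0.0, 0.0, -1.0]]
force: [0.6, -0.3, -0.5]
width: 0.998
grip_force: 0.0
```

```bash
python3 -c "
from h import *
to(406.4,186,100,0.2);to(406.4,186,100,0.2-1.5708)"
```

```text
t 3.8 tcp [ 430.2 -249.8  245.4] tooly 0.156 q7 0.56 F [ 0.6 -0.3 -0.5] w 85.2 g 0.0
 roll units -0.32 then shift 431.9 63.3 145.4
t 3.8 tcp [ 430.2 -249.8  245.4] tooly 0.156 q7 0.56 F [ 0.6 -0.3 -0.5] w 85.2 g 0.0
 roll units 10.93 then shift 63.3 -431.9 145.4
```

Call:
apply_moves(moves=[[0,0,0,-0.32,85],[48,7,5,0,85],[48,7,10,0,85],[48,7,10,0,85],[48,7,20,0,85],[48,7,20,0,85],[48,7,20,0,85],[48,7,20,0,85],[48,7,20,0,85],[48,7.3,20,0,85],[0,0,0,1,85],[0,0,0,1,85],[0,0,0,1,85],[0,0,0,1,85],[0,0,0,1,85],[0,0,0,1,85],[0,0,0,1,85],[0,0,0,1,85],[0,0,0,1,85],[0,0,0,1,85]])

```text
time_s: 5.75
tcp_pos: [409.5, 172.6, 106.1]
eef_rot: [[0.935, 0.356, 0.0], [0.356, -0.935, 0.0], [0.0, 0.0, -1.0]]
force: [-0.2, 0.1, 0.1]
width: 0.997
grip_force: 0.0
```

```bash
python3 -c "
from h import *
to(406.4,186,24,0.2-1.5708)
for c in ('top','scene'):
    p,d=manip.read_camera(c); cv2.imwrite(f'pics/hov_{c}.png',p)
p=cv2.imread('pics/hov_scene.png')[190:310,250:410]; cv2.imwrite('pics/hov_b.png',cv2.resize(p,(800,600),interpolation=cv2.INTER_CUBIC))"
```

```text
t 5.8 tcp [409.5 172.6 106.1] tooly -1.207 q7 -1.78 F [-0.2  0.1  0.1] w 85.2 g 0.0
 roll units 1.17 then shift -0.4 -13.7 82.1
```

View pics/hov_b.png

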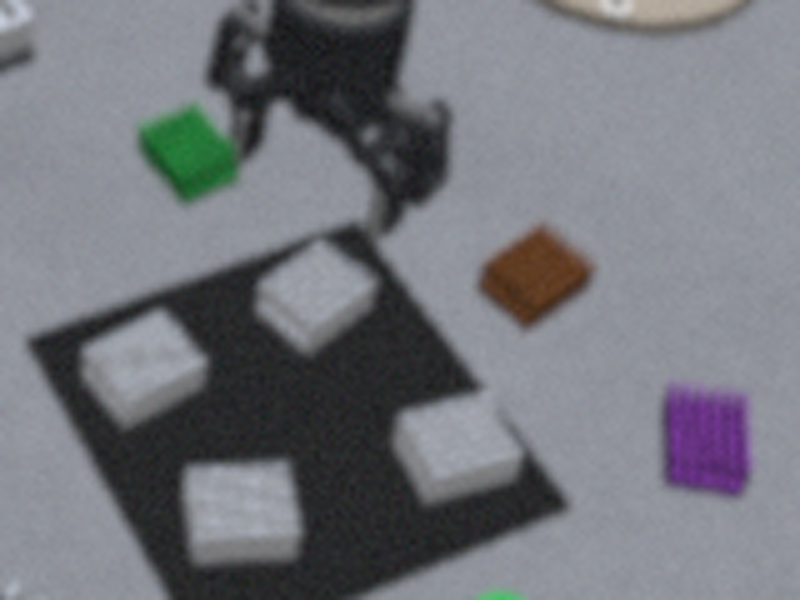

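The gripper hovers at (330,150) in this crop, just above the third sink at (315,295). All four sinks are where I measured them.

Call:
apply_moves(moves=[[0,0,0,1,85],[0,0,0,0.17,85],[0,-7,20,0,85],[0,-6.7,20,0,85],[0,0,20,0,85],[0,0,15,0,85],[0,0,7,0,85],[0,0,0,0,60],[0,0,0,0,38],[0,0,0,0,38],[0,0,0,0,38],[0,0,0,0,38],[0,0,0,0,38]], force=20)

```text
time_s: 7.15
tcp_pos: [407.3, 186.4, 24.8]
eef_rot: [[0.979, 0.205, 0.002], [0.205, -0.979, 0.001], [0.002, -0.0, -1.0]]
force: [0.1, -0.8, 6.0]
width: 0.486
grip_force: 24.6
```

```bash
python3 -c "
from h import *
to(406.4,186,24,0.2)"
```

```text
t 7.2 tcp [407.3 186.4  24.8] tooly -1.364 q7 -2.04 F [ 0.1 -0.8  6. ] w 41.5 g 24.6
 roll units -11.2 then shift -0.2 -1.0 0.8
```

Call:
apply_moves(moves=[[0,0,-2,0,85],[0,0,0,0,85],[0,0,0,0,85],[0,0,0,0,85],[0,0,-1,-1,85],[0,0,0,-1,85],[0,0,0,-1,85],[0,0,0,-1,85],[0,0,0,-1,85],[0,0,0,-1,85],[0,0,0,-1,85],[0,0,0,-1,85],[0,0,0,-1,85],[0,0,0,-1,85],[0,0,0,-1,85],[0,0,1,-0.2,85],[0,0,0,0,50],[0,0,0,0,50],[0,0,0,0,50],[0,0,0,0,50]], force=40)

```text
time_s: 9.15
tcp_pos: [406.5, 186.1, 26.0]
eef_rot: [[-0.197, 0.98, 0.0], [0.98, 0.197, -0.0], [-0.0, 0.0, -1.0]]
force: [0.6, 0.4, -0.1]
width: 0.644
grip_force: 43.6
```

```bash
python3 -c "
from h import *
to(406.4,186,100)"
```

```text
t 9.2 tcp [406.5 186.1  26. ] tooly 0.199 q7 -0.7 F [ 0.6  0.4 -0.1] w 55.0 g 43.6
 roll units -0.0 then shift -0.0 -0.1 -74.0
```

Call:
apply_moves(moves=[[0,0,-30,0,50],[0,0,-45,0,50],[0,0,-45,1,50],[0,0,-4,0.37,50]])

```text
time_s: 9.55
tcp_pos: [409.7, 188.5, 155.1]
eef_rot: [[-0.004, 1.0, 0.01], [1.0, 0.004, 0.004], [0.004, 0.01, -1.0]]
force: [0.1, 1.1, -1.4]
width: 0.647
grip_force: 43.6
```

```bash
python3 -c "
from h import *
to(531,-280,150,0.007)"
```

```text
t 9.6 tcp [409.7 188.5 155.1] tooly 0.004 q7 -0.69 F [ 0.1  1.1 -1.4] w 55.2 g 43.6
 roll units -0.02 then shift -469.3 118.0 5.1
```

Call:
apply_moves(moves=[[-10,4,0,0,50],[-30,8,0,0,50],[-38,10,0,0,50],[-38,10,0,0,50],[-38,10,0,0,50],[-38,10,0,0,50],[-38,10,0,0,50],[-38,10,0,0,50],[-38,10,0,0,50],[-38,10,0,0,50],[-38,10,0,0,50],[-38,10,0,0,50],[-30,8,0,0,50],[-14,4,0,0,50],[-2,0,0,0,50],[0,0,0,0,50]])

```text
time_s: 11.15
tcp_pos: [533.4, -277.2, 148.9]
eef_rot: [[-0.01, 1.0, -0.002], [1.0, 0.01, 0.002], [0.003, -0.002, -1.0]]
force: [-0.8, 0.5, -0.2]
width: 0.642
grip_force: 43.5
```

```bash
python3 -c "
from h import *
to(531,-280,53,0.007)"
```

```text
t 11.2 tcp [ 533.4 -277.2  148.9] tooly 0.01 q7 0.21 F [-0.8  0.5 -0.2] w 54.8 g 43.5
 roll units 0.02 then shift -2.7 -2.4 95.9
```

Call:
apply_moves(moves=[[-1.5,-1.2,20,0,50],[-1.2,-1.2,30,0,50],[0,0,25,0,50],[0,0,12,0,50],[0,0,6,0,50],[0,0,3,0,50],[0,0,0,0,50],[0,0,0,0,50]])

```text
time_s: 11.95
tcp_pos: [532.7, -281.8, 55.2]
eef_rot: [[-0.008, 1.0, 0.002], [1.0, 0.008, -0.001], [-0.001, 0.002, -1.0]]
force: [0.6, 1.4, -0.7]
width: 0.65
grip_force: 43.5
```

```bash
python3 -c "
from h import *
to(531,-280,52.5,0.007)"
```

```text
t 11.9 tcp [ 532.7 -281.8   55.2] tooly 0.008 q7 0.16 F [ 0.6  1.4 -0.7] w 55.5 g 43.5
 roll units 0.01 then shift 1.9 -1.7 2.7
```

Call:
apply_moves(moves=[[0,0,1.5,0,50],[0,0,1,0,50],[0,0,0,0,50],[0,0,0,0,68],[0,0,0,0,68],[0,0,0,0,68]])

```text
time_s: 12.55
tcp_pos: [531.8, -281.7, 51.5]
eef_rot: [[-0.008, 1.0, 0.0], [1.0, 0.008, -0.0], [-0.0, 0.0, -1.0]]
force: [-0.2, -0.0, 0.3]
width: 0.8
grip_force: 0.1
```

```bash
python3 -c "
from h import *
to(531,-280,52.5,0.007)"
```

```text
t 12.6 tcp [ 531.8 -281.7   51.5] tooly 0.008 q7 0.16 F [-0.2 -0.   0.3] w 68.3 g 0.1
 roll units 0.01 then shift 1.7 -0.8 -1.0
```

Call:
apply_moves(moves=[[0,0,-10,0,68],[0,0,-30,0,68],[0,0,-40,0,85],[0,0,-20,0,85],[20,0,0,0,85],[38,0,0,0,85],[40,0,0,0,85],[40,0,0,0,85],[40,0,0,0,85],[40,0,0,0,85],[40,0,0,0,85],[20,0,0,0,85]])

```text
time_s: 13.75
tcp_pos: [529.3, 1.8, 152.8]
eef_rot: [[-0.014, 1.0, 0.002], [1.0, 0.014, 0.002], [0.002, 0.002, -1.0]]
force: [0.5, 0.2, -0.1]
width: 0.992
grip_force: 0.0
```

```bash
cat > look.py <<'E'
import sys
from h import *
I=snap()
G=eval(sys.argv[1])   # list of (x,y,a,z0)
for cams in(("top",),("scene",)):
    J={c:I[c] for c in cams}
    for x,y,a,z in G:
        v,e=fit(J,"silver",x,y,a,z,(56,42,26),pad=4); print(cams[0],v.round(2),e)
E
python3 look.py "[(531.8,-281.7,.008,36),(399.4,317.8,-.19,10),(530.4,295.2,-.44,10),(525.3,185.5,.06,10)]"; python3 -c "
from h import *
to(525,184,27,0.06)"
```

```text
top [ 5.4245e+02 -2.8908e+02  1.1000e-01] [0.54]
top [ 3.9950e+02  3.1781e+02 -1.9000e-01] [0.05]
top [ 5.3040e+02  2.9528e+02 -4.4000e-01] [0.06]
top [5.2543e+02 1.8549e+02 5.0000e-02] [0.03]
scene [ 5.3194e+02 -2.6002e+02  2.7000e-01] [0.63]
scene [ 4.0009e+02  3.1320e+02 -2.2000e-01] [0.35]
scene [ 5.2898e+02  2.8909e+02 -2.9000e-01] [0.15]
scene [5.265e+02 1.809e+02 5.000e-02] [0.33]
t 13.8 tcp [529.5   1.7 152.8] tooly 0.016 q7 -0.28 F [-0.5  0.1  0.6] w 85.0 g 0.0
 roll units -0.31 then shift 182.2 6.5 125.8
```

```bash
cat > ov.py <<'E'
import sys
from h import *
def ov(im,c,F,col=(0,255,0)):
    for f in F:
        q=(proj(c,corners(*f))+.5)*S-.5
        for i in range(8):
            for j in range(i):
                if bin(i^j).count("1")==1: cv2.line(im,*[tuple(int(t) for t in q[k]) for k in(i,j)],col,1,cv2.LINE_AA)
E
python3 - <<'E'
from ov import *
I=snap()
out=[]
for c,(x0,y0,w,h) in{"top":(275,130,100,75),"scene":(160,130,100,75)}.items():
    im=I[c].copy(); a=im.copy(); ov(a,c,[(531.8,-281.7,.008,36,56,42,26)])
    f=lambda m:cv2.resize(m[y0*S:(y0+h)*S,x0*S:(x0+w)*S],(400,300))
    out.append(np.hstack([f(im),f(a)]))
cv2.imwrite("pics/tray1.png",np.vstack(out))
E
```

```text
(no output)
```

View pics/tray1.png

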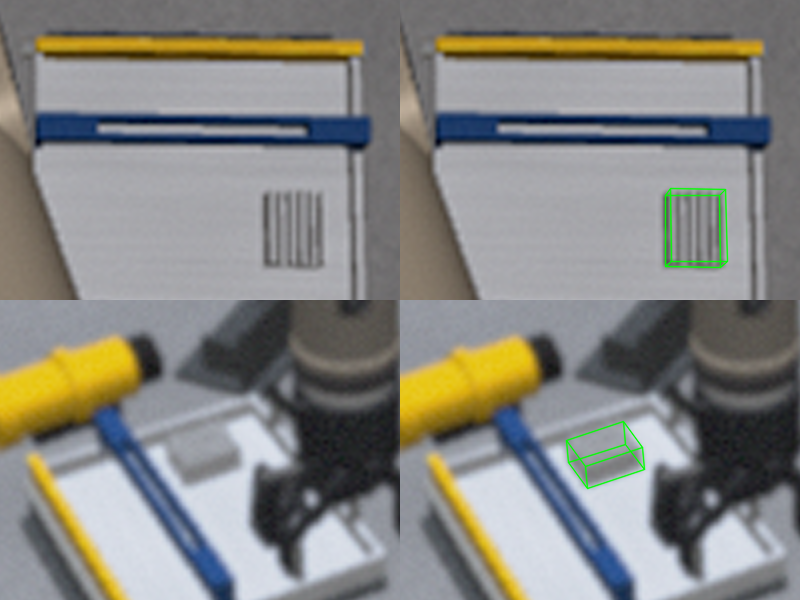

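In the top view the placed sink at (293,229) matches the predicted outline within about 2 mm. The camera reads y about 1.5 mm high. The scene camera's own offset explains its mismatch. Next is the second sink.

Call:
apply_moves(moves=[[20,0.8,0,-0.31,85],[35,1.5,0,0,85],[38,1.5,0,0,85],[38,1.5,10,0,85],[30,1.2,20,0,85],[16,0,20,0,85],[5,0,25,0,85],[0,0,25,0,85],[0,0,15,0,85],[0,0,8,0,85],[0,0,2.5,0,85],[0,0,0,0,85],[0,0,0,0,50],[0,0,0,0,50],[0,0,0,0,50],[0,0,0,0,50],[0,0,0,0,50]])

```text
time_s: 15.65
tcp_pos: [528.4, 178.7, 27.0]
eef_rot: [[-0.051, 0.999, 0.002], [0.999, 0.051, 0.0], [0.0, 0.002, -1.0]]
force: [-0.1, -0.7, 5.6]
width: 0.649
grip_force: 44.4
```

```bash
python3 -c "
from h import *
to(531.8,-231,150,0.008)"
```

```text
t 15.7 tcp [528.4 178.7  27. ] tooly 0.051 q7 -0.69 F [-0.1 -0.7  5.6] w 55.4 g 44.4
 roll units 0.31 then shift -409.7 0.1 -123.0
```

Call:
apply_moves(moves=[[0,0,-15,0,50],[0,0,-30,0,50],[0,0,-40,0,50],[0,0,-30,0.31,50],[-15,0,-8,0,50],[-30,0,0,0,50],[-36,0,0,0,50],[-36,0,0,0,50],[-36,0,0,0,50],[-36,0,0,0,50],[-36,0,0,0,50],[-36,0,0,0,50],[-36,0,0,0,50],[-36,0,0,0,50],[-36,0,0,0,50],[-30,0,0,0,50],[-16,0,0,0,50],[0,0,0,0,50],[0,0,0,0,50]])

```text
time_s: 17.55
tcp_pos: [531.0, -234.4, 149.0]
eef_rot: [[-0.01, 1.0, -0.0], [1.0, 0.01, 0.002], [0.002, -0.0, -1.0]]
force: [-0.3, 0.5, -1.2]
width: 0.648
grip_force: 43.7
```

```bash
python3 -c "
from h import *
to(531.8,-236,55,0.008)"
```

```text
t 17.6 tcp [ 531.  -234.4  149. ] tooly 0.01 q7 0.14 F [-0.3  0.5 -1.2] w 55.3 g 43.7
 roll units 0.01 then shift -1.6 0.8 94.0
```

Call:
apply_moves(moves=[[-1.6,0.8,20,0,50],[0,0,30,0,50],[0,0,22,0,50],[0,0,12,0,50],[0,0,6,0,50],[0,0,4,0,50],[0,0,1,0,50],[0,0,0,0,50],[0,0,0,0,50],[0,0,0,0,50]])

```text
time_s: 18.55
tcp_pos: [532.2, -238.5, 54.6]
eef_rot: [[-0.008, 1.0, 0.001], [1.0, 0.008, -0.001], [-0.001, 0.001, -1.0]]
force: [0.2, 0.8, -2.1]
width: 0.648
grip_force: 43.6
```

```bash
python3 -c "
from h import *
to(531.8,-236,53,0.008)"
```

```text
t 18.6 tcp [ 532.2 -238.5   54.6] tooly 0.008 q7 0.09 F [ 0.2  0.8 -2.1] w 55.4 g 43.6
 roll units -0.0 then shift 2.5 -0.3 1.6
```

Call:
apply_moves(moves=[[2,0,1.5,0,50],[0,0,0,0,50],[0,0,0,0,50],[0,0,0,0,68],[0,0,0,0,68],[0,0,-10,0,68],[0,0,-30,0,68],[0,0,-40,0,85],[20,0,-20,0,85],[30,0,0,0,85],[36,0,0,0,85],[36,0,0,0,85],[36,0,0,0,85],[36,0,0,0,85],[36,0,0,0,85],[20,0,0,0,85],[0,0,0,0,85]])

```text
time_s: 20.25
tcp_pos: [529.5, 19.0, 153.7]
eef_rot: [[-0.016, 1.0, 0.001], [1.0, 0.016, 0.003], [0.003, 0.001, -1.0]]
force: [-0.4, -0.0, 0.3]
width: 0.998
grip_force: 0.0
```

```bash
python3 look.py "[(399.4,317.8,-.19,10),(530.4,295.2,-.44,10)]"; python3 -c "
from h import *
to(530.4,293.7,120,-.44)
to(530.4,293.7,120,0.008)"
```

```text
top [ 3.9944e+02  3.1757e+02 -2.0000e-01] [0.05]
top [ 5.3039e+02  2.9512e+02 -4.3000e-01] [0.06]
scene [ 3.9982e+02  3.1333e+02 -2.0000e-01] [0.35]
scene [ 5.2929e+02  2.8938e+02 -2.9000e-01] [0.15]
t 20.4 tcp [529.9  13.5 153. ] tooly 0.009 q7 -0.31 F [ 0.5 -0.8  0.7] w 85.2 g 0.0
 roll units 3.21 then shift 253.8 -118.9 33.0
t 20.4 tcp [529.9  13.5 153. ] tooly 0.009 q7 -0.31 F [ 0.5 -0.8  0.7] w 85.2 g 0.0
 roll units 0.01 then shift 280.2 2.8 33.0
```

Call:
apply_moves(moves=[[15,0,0,0,85],[30,0,0,0,85],[36,0,0,0,85],[36,0,0,0,85],[36,0,0,0,85],[36,0,0,0,85],[36,0.5,0,0,85],[30,2,5,0,85],[20,0,8,0,85],[5.2,0,10,0,85],[0,0,10,1,85],[0,0,0,1,85],[0,0,0,1,85],[0,0,0,0.2,85],[0,0,0,0,85]])

```text
time_s: 21.85
tcp_pos: [530.4, 292.5, 119.1]
eef_rot: [[0.425, 0.905, -0.0], [0.905, -0.425, -0.001], [-0.001, 0.0, -1.0]]
force: [0.6, 0.0, 0.3]
width: 0.992
grip_force: 0.0
```

```bash
python3 -c "
from h import *
to(530.4,293.7,27,-.435)"
```

```text
t 21.9 tcp [530.4 292.5 119.1] tooly -0.439 q7 -1.24 F [0.6 0.  0.3] w 84.7 g 0.0
 roll units -0.03 then shift 1.1 -0.5 92.1
```

Call:
apply_moves(moves=[[1,-0.5,20,0,85],[0,0,30,0,85],[0,0,22,0,85],[0,0,12,0,85],[0,0,6,0,85],[0,0,2,0,85],[0,0,0,0,50],[0,0,0,0,50],[0,0,0,0,50],[0,0,0,0,50],[0,0,0,0,50]])

```text
time_s: 22.95
tcp_pos: [530.9, 295.7, 28.7]
eef_rot: [[0.425, 0.905, 0.002], [0.905, -0.425, 0.001], [0.002, 0.002, -1.0]]
force: [0.3, -0.0, 5.6]
width: 0.647
grip_force: 44.2
```

```bash
python3 -c "
from h import *
to(531.8,-182,150,0.008)"
```

```text
t 22.9 tcp [530.9 295.7  28.7] tooly -0.439 q7 -1.29 F [ 0.3 -0.   5.6] w 55.3 g 44.2
 roll units -3.2 then shift -477.7 -2.9 -121.3
```

Call:
apply_moves(moves=[[0,0,-15,0,50],[0,0,-30,0,50],[0,0,-40,0,50],[0,0,-28,-1,50],[0,0,-8,-1,50],[0,0,0,-1,50],[-12,0,0,-0.2,50],[-30,0,0,0,50],[-36,0,0,0,50],[-36,0,0,0,50],[-36,0,0,0,50],[-36,0,0,0,50],[-36,0,0,0,50],[-36,0,0,0,50],[-36,0,0,0,50],[-36,0,0,0,50],[-36,0,0,0,50],[-36,0,0,0,50],[-36,0,0,0,50],[-25,0,0,0,50]])

```text
time_s: 24.95
tcp_pos: [532.2, -171.5, 148.5]
eef_rot: [[-0.005, 1.0, -0.001], [1.0, 0.005, -0.002], [-0.002, -0.001, -1.0]]
force: [0.7, -0.8, -0.8]
width: 0.646
grip_force: 43.5
```

```bash
python3 -c "
from h import *
to(531.8,-182,54.7,0.008)"
```

```text
t 24.9 tcp [ 532.2 -171.5  148.5] tooly 0.005 q7 0.02 F [ 0.7 -0.8 -0.8] w 55.2 g 43.5
 roll units -0.02 then shift -10.5 -0.5 93.8
```

Call:
apply_moves(moves=[[-8,-0.5,15,0,50],[-3,0,30,0,50],[0,0,25,0,50],[0,0,12,0,50],[0,0,6,0,50],[0,0,4,0,50],[0,0,0,0,50],[0,0,0,0,50],[0,0,0,0,50]])

```text
time_s: 25.85
tcp_pos: [533.7, -178.9, 57.4]
eef_rot: [[-0.008, 1.0, 0.002], [1.0, 0.008, -0.001], [-0.001, 0.002, -1.0]]
force: [0.1, 0.1, -1.2]
width: 0.646
grip_force: 43.5
```

```bash
python3 -c "
from h import *
to(531.8,-182,54.7,0.008)"
```

```text
t 25.9 tcp [ 533.7 -178.9   57.4] tooly 0.008 q7 -0.02 F [ 0.1  0.1 -1.2] w 55.1 g 43.5
 roll units -0.0 then shift -3.0 -1.9 2.7
```

Call:
apply_moves(moves=[[-1.5,-1,1.5,0,50],[0,0,1.2,0,50],[0,0,0,0,50],[0,0,0,0,68],[0,0,0,0,68],[0,0,-10,0,68],[0,0,-30,0,68],[0,0,-40,0,85],[15,-8,-12,0,85],[30,-15,0,0,85],[36,-18,0,0,85],[36,-18,0,0,85],[36,-18,0,0,85],[30,-14,0,0,85],[10,-5,0,0,85],[0,0,0,0,85]])

```text
time_s: 27.45
tcp_pos: [434.1, 13.2, 146.4]
eef_rot: [[-0.012, 1.0, 0.001], [1.0, 0.012, -0.001], [-0.001, 0.001, -1.0]]
force: [-0.2, 0.4, -0.1]
width: 0.994
grip_force: 0.0
```

```bash
python3 look.py "[(399.4,317.8,-.19,10)]"; python3 -c "
from h import *
to(399.4,316.1,120,0.008)"
```

```text
top [ 3.9938e+02  3.1766e+02 -2.0000e-01] [0.05]
scene [ 4.0019e+02  3.1267e+02 -2.0000e-01] [0.35]
t 27.6 tcp [435.3  10.4 146.1] tooly 0.007 q7 -0.25 F [-0.3 -0.1  1.1] w 84.9 g 0.0
 roll units -0.01 then shift 306.0 -33.4 26.1
```

Call:
apply_moves(moves=[[15,-2,0,0,85],[30,-4,0,0,85],[36,-4,0,0,85],[36,-4,0,0,85],[36,-4,0,0,85],[36,-4,0,0,85],[36,-4,0,0,85],[36,-4,0,0,85],[27,-3,6,0,85],[13,-0.4,10,0,85],[5,0,10,1,85],[0,0,0,0.45,85],[0,0,0,0,85],[0,0,0,0,85]])

```text
time_s: 28.95
tcp_pos: [400.1, 316.6, 119.5]
eef_rot: [[0.195, 0.981, 0.0], [0.981, -0.195, -0.0], [-0.0, 0.0, -1.0]]
force: [1.2, -0.4, 0.3]
width: 0.997
grip_force: 0.0
```

```bash
python3 -c "
from h import *
to(399.4,316.1,27.5,-.2)"
```

```text
t 28.9 tcp [400.1 316.6 119.5] tooly -0.196 q7 -1.22 F [ 1.2 -0.4  0.3] w 85.2 g 0.0
 roll units 0.03 then shift -0.6 -0.6 92.0
```

Call:
apply_moves(moves=[[-0.5,-0.5,20,0,85],[0,0,30,0,85],[0,0,22,0,85],[0,0,12,0,85],[0,0,6,0,85],[0,0,2,0,85],[0,0,0,0,50],[0,0,0,0,50],[0,0,0,0,50],[0,0,0,0,50],[0,0,0,0,50]])

```text
time_s: 30.05
tcp_pos: [398.8, 317.9, 28.8]
eef_rot: [[0.193, 0.981, 0.002], [0.981, -0.193, 0.001], [0.002, 0.002, -1.0]]
force: [0.2, -0.5, 5.6]
width: 0.649
grip_force: 44.2
```

```bash
python3 -c "
from h import *
to(531.8,-132,150,0.008)"
```

```text
t 30.1 tcp [398.8 317.9  28.8] tooly -0.194 q7 -1.31 F [ 0.2 -0.5  5.6] w 55.5 g 44.2
 roll units -1.45 then shift -451.0 129.4 -121.2
```

Call:
apply_moves(moves=[[0,0,-15,0,50],[0,0,-30,0,50],[0,0,-40,0,50],[0,0,-28,-1,50],[0,0,-8,-0.45,50],[-12,3,0,0,50],[-30,8,0,0,50],[-36,10.5,0,0,50],[-36,10.5,0,0,50],[-36,10.5,0,0,50],[-36,10.5,0,0,50],[-36,10.5,0,0,50],[-36,10.5,0,0,50],[-36,10.5,0,0,50],[-36,10.5,0,0,50],[-36,10.5,0,0,50],[-36,10.5,0,0,50],[-30,9,0,0,50],[-16,4,0,0,50],[0,0,0,0,50]])

```text
time_s: 32.05
tcp_pos: [529.3, -133.4, 147.5]
eef_rot: [[-0.001, 1.0, -0.003], [1.0, 0.001, -0.001], [-0.001, -0.003, -1.0]]
force: [-0.2, -0.4, -0.8]
width: 0.647
grip_force: 43.5
```

```bash
python3 -c "
from h import *
to(531.8,-130,54.8,0.008)"
```

```text
t 32.0 tcp [ 529.3 -133.4  147.5] tooly 0.001 q7 -0.07 F [-0.2 -0.4 -0.8] w 55.3 g 43.5
 roll units -0.05 then shift 3.4 2.5 92.7
```

Call:
apply_moves(moves=[[1,0,15,0,50],[1,0,30,0,50],[0,0,24,0,50],[0,0,12,0,50],[0,0,6,0,50],[0,0,3,0,50],[0,0,0,0,50],[0,0,0,0,50],[0,0,0,0,50]])

```text
time_s: 32.95
tcp_pos: [531.2, -127.9, 59.7]
eef_rot: [[-0.008, 1.0, 0.002], [1.0, 0.008, -0.0], [-0.001, 0.002, -1.0]]
force: [0.4, -0.1, -1.2]
width: 0.646
grip_force: 43.4
```

```bash
python3 -c "
from h import *
to(531.8,-130,54.8,0.008)"
```

```text
t 33.0 tcp [ 531.2 -127.9   59.7] tooly 0.008 q7 -0.14 F [ 0.4 -0.1 -1.2] w 55.2 g 43.4
 roll units -0.0 then shift -2.1 0.6 4.9
```

Now lower, release, rise and move aside towards −x to look.

Call:
apply_moves(moves=[[-1.5,0,2.5,0,50],[0,0,2,0,50],[0,0,0.4,0,50],[0,0,0,0,50],[0,0,0,0,68],[0,0,0,0,68],[0,0,-10,0,68],[0,0,-30,0,68],[0,0,-40,0,68],[15,-10,-25,0,68],[30,-15,0,0,68],[36,-15,0,0,50],[36,-15,0,0,40],[36,-15,0,0,40],[30,-10,0,0,40],[10,0,0,0,40],[0,0,0,0,40]])

```text
time_s: 34.65
tcp_pos: [449.1, 64.7, 159.5]
eef_rot: [[-0.012, 1.0, 0.001], [1.0, 0.012, -0.0], [-0.0, 0.001, -1.0]]
force: [-1.3, -0.8, 0.3]
width: 0.469
grip_force: 0.0
```

Run:
```python
from ov import *
I=snap(); to(458,-205,160,.008)
im=I["top"].copy(); a=im.copy()
ov(a,"top",[(531.8,y,.008,36,56,42,26) for y in(-281.7,-231.5,-182,-131.5)])
f=lambda m:cv2.resize(m[130*S:220*S,270*S:390*S],(800,600))
cv2.imwrite("pics/tray2.png",f(im))
for r in manip.mark_of("top","handle")[:2]+manip.mark_of("top","slot")[:1]+manip.mark_of("top","fence")[:1]: print(r)
for X in((458,-206,91),(601,-206,89),(666,-206,36)): print(proj("top",[X]))
```

```text
t 34.8 tcp [449.7  61.6 159. ] tooly 0.006 q7 -0.4 F [ 0.6 -1.2  0.2] w 39.9 g 0.0
 roll units -0.01 then shift -266.7 6.1 -1.0
{'position': [328.1, 209.1], 'conf': 0.59}
{'position': [324.1, 158.8], 'conf': 0.93}
{'position': [322.6, 145.6], 'conf': 0.9}
[[325.8629061  208.22501754]]
[[325.82411787 161.2736982 ]]
[[323.47180298 144.83790806]]
```

View pics/tray2.png

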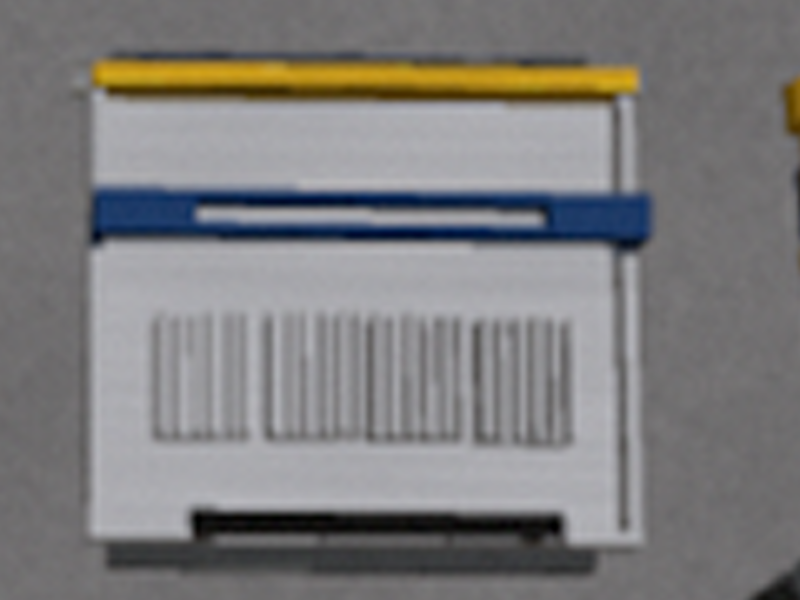

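All four sinks lie square in the open area, at x 150–570 and y 315–440 in the crop. The handle bar is at (378,522), which agrees with the predicted (458,−206). Going to the handle.

Call:
apply_moves(moves=[[-15,2,0,0,40],[-30,2,0,0,40],[-36,2,0,0,40],[-36,2,0,0,40],[-36,0,0,0,40],[-36,0,0,0,40],[-36,0,0,0,40],[-26,0,0,0,40],[-12,0,0,0,40],[-3,0,0,0,40],[0,0,0,0,40],[0,0,0,0,40]])

```text
time_s: 36.1
tcp_pos: [459.4, -200.8, 158.9]
eef_rot: [[-0.011, 1.0, 0.0], [1.0, 0.011, 0.001], [0.001, 0.0, -1.0]]
force: [0.3, -0.4, -0.7]
width: 0.47
grip_force: 0.0
```

```bash
python3 -c "
from h import *
to(458,-206,85,.008)"
```

```text
t 36.1 tcp [ 459.4 -200.8  158.9] tooly 0.011 q7 0.16 F [ 0.3 -0.4 -0.7] w 40.2 g 0.0
 roll units 0.02 then shift -5.2 -1.4 73.9
```

Call:
apply_moves(moves=[[-2,-1,20,0,40],[-2,0,25,0,40],[0,0,17,0,40],[0,0,8,0,40],[0,0,3,0,40],[0,0,0,0,40],[0,0,0,0,20],[0,0,0,0,8],[0,0,0,0,8],[0,0,0,0,8],[0,0,0,0,8]], force=40)

```text
time_s: 37.2
tcp_pos: [458.7, -207.0, 86.8]
eef_rot: [[-0.008, 1.0, 0.001], [1.0, 0.008, -0.001], [-0.001, 0.001, -1.0]]
force: [-2.0, 0.8, 5.2]
width: 0.127
grip_force: 39.2
```

```bash
python3 -c "
from h import *
to(458,-206,85,.008)"
```

```text
t 37.2 tcp [ 458.7 -207.    86.8] tooly 0.008 q7 0.1 F [-2.   0.8  5.2] w 10.8 g 39.2
 roll units -0.0 then shift 1.0 -0.7 1.8
```

```bash
python3 -c "
import numpy as np
t=np.r_[np.arange(0,.56,.05)]; p=np.arctan2(61,218); r=np.hypot(61,218)
X=218-r*np.cos(p+t); Z=r*np.sin(p+t)-61
print([[0,round(a,1),round(-b,1),0,8] for a,b in zip(np.diff(X),np.diff(Z))])"
```

```text
[[0, np.float64(3.3), np.float64(-10.8), 0, 8], [0, np.float64(3.9), np.float64(-10.6), 0, 8], [0, np.float64(4.4), np.float64(-10.4), 0, 8], [0, np.float64(4.9), np.float64(-10.2), 0, 8], [0, np.float64(5.4), np.float64(-9.9), 0, 8], [0, np.float64(5.9), np.float64(-9.7), 0, 8], [0, np.float64(6.4), np.float64(-9.4), 0, 8], [0, np.float64(6.8), np.float64(-9.0), 0, 8], [0, np.float64(7.3), np.float64(-8.7), 0, 8], [0, np.float64(7.7), np.float64(-8.3), 0, 8], [0, np.float64(8.1), np.float64(-7.9), 0, 8]]
```

Call:
apply_moves(moves=[[0,1.6,-5.4,0,8],[0,1.7,-5.4,0,8],[0,3.9,-10.6,0,8],[0,4.4,-10.4,0,8],[0,0,0,0,8],[0,0,0,0,8]])

```text
time_s: 37.8
tcp_pos: [469.3, -206.9, 117.5]
eef_rot: [[-0.008, 1.0, -0.001], [1.0, 0.008, -0.0], [-0.0, -0.001, -1.0]]
force: [0.9, -1.4, -8.7]
width: 0.122
grip_force: 39.2
```

```bash
python3 -c "
from h import *
to(458.7+11.6,-207,86.8+31.8)"
```

```text
t 37.8 tcp [ 469.3 -206.9  117.5] tooly 0.008 q7 0.11 F [ 0.9 -1.4 -8.7] w 10.4 g 39.2
 roll units -0.0 then shift -0.1 1.0 -1.1
```

Smooth, with 8.7 N carried. Continuing to about 0.55 rad and holding there.

Call:
apply_moves(moves=[[0,4.9,-10.2,0,8],[0,5.4,-9.9,0,8],[0,5.9,-9.7,0,8],[0,6.4,-9.4,0,8],[0,6.8,-9,0,8],[0,7.3,-8.7,0,8],[0,7.7,-8.3,0,8],[0,8.1,-7.9,0,8],[0,0,0,0,8],[0,0,0,0,8],[0,0,0,0,8],[0,0,0,0,8],[0,0,0,0,8],[0,0,0,0,8]])

```text
time_s: 39.2
tcp_pos: [520.7, -206.4, 192.9]
eef_rot: [[-0.007, 1.0, -0.004], [1.0, 0.007, -0.001], [-0.001, -0.004, -1.0]]
force: [-8.1, -0.5, 3.1]
width: 0.12
grip_force: 39.7
```

Run:
```python
from ov import *
to(458.7,-207,86.8)
I=snap()
f=lambda m,x,y,w,h:cv2.resize(m[y*S:(y+h)*S,x*S:(x+w)*S],(400,400))
cv2.imwrite("pics/tilt.png",np.hstack([f(I["top"],270,130,100,100),f(I["scene"],160,120,100,100)]))
```

```text
t 39.2 tcp [ 520.7 -206.4  192.9] tooly 0.007 q7 0.11 F [-8.1 -0.5  3.1] w 10.2 g 39.7
 roll units -0.0 then shift -0.1 -62.0 106.1
```

View pics/tilt.png

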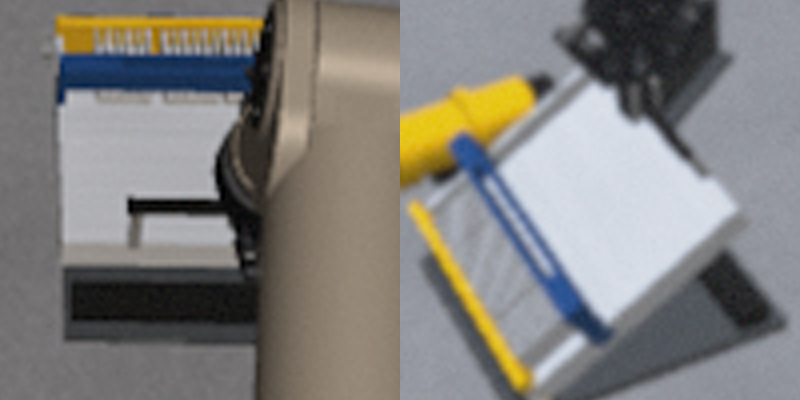

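The view shows all the sinks under the bridge against the yellow fence (scene half, around (480,270)). Lowering gently.

```bash
python3 -c "
import numpy as np
t=np.r_[.55,.52,np.arange(.48,.1,-.04),.1,.08,.06,.045,.03,.02,.01,0.003]; p=np.arctan2(61,218); r=np.hypot(61,218)
X=218-r*np.cos(p+t); Z=r*np.sin(p+t)-61
print(X[0],Z[0]);print([[0,float(round(a,1)),float(round(-b,1)),0,8] for a,b in zip(np.diff(X),np.diff(Z))])"
```

```text
64.03357515579796 104.94981175251357
[[0, -4.9, 4.7, 0, 8], [0, -6.3, 6.5, 0, 8], [0, -6.1, 6.7, 0, 8], [0, -5.8, 7.0, 0, 8], [0, -5.5, 7.2, 0, 8], [0, -5.2, 7.4, 0, 8], [0, -4.9, 7.6, 0, 8], [0, -4.6, 7.8, 0, 8], [0, -4.3, 8.0, 0, 8], [0, -4.0, 8.1, 0, 8], [0, -3.6, 8.3, 0, 8], [0, -1.7, 4.2, 0, 8], [0, -1.6, 4.2, 0, 8], [0, -1.5, 4.3, 0, 8], [0, -1.1, 3.2, 0, 8], [0, -1.0, 3.2, 0, 8], [0, -0.7, 2.2, 0, 8], [0, -0.6, 2.2, 0, 8], [0, -0.4, 1.5, 0, 8]]
```

Call:
apply_moves(moves=[[0,-4.9,4.7,0,8],[0,-6.3,6.5,0,8],[0,-6.1,6.7,0,8],[0,-5.8,7.0,0,8],[0,-5.5,7.2,0,8],[0,-5.2,7.4,0,8],[0,-4.9,7.6,0,8],[0,-4.6,7.8,0,8],[0,-4.3,8.0,0,8],[0,-4.0,8.1,0,8],[0,-3.6,8.3,0,8],[0,-1.7,4.2,0,8],[0,-1.6,4.2,0,8],[0,-1.5,4.3,0,8],[0,-1.1,3.2,0,8],[0,-1.0,3.2,0,8],[0,-0.7,2.2,0,8],[0,0,0,0,8]])

```text
time_s: 41.1
tcp_pos: [459.5, -207.0, 90.1]
eef_rot: [[-0.008, 1.0, 0.0], [1.0, 0.008, -0.0], [-0.0, 0.0, -1.0]]
force: [-4.4, -0.4, -2.0]
width: 0.127
grip_force: 41.6
```

```bash
python3 -c "
from h import *
to(458.7,-207,86.8)"
```

```text
t 41.1 tcp [ 459.5 -207.    90.1] tooly 0.008 q7 0.1 F [-4.4 -0.4 -2. ] w 10.9 g 41.6
 roll units -0.0 then shift -0.0 -0.8 3.3
```

Call:
apply_moves(moves=[[0,-0.4,1,0,8],[0,-0.3,1,0,8],[0,-0.1,1,0,8],[0,0,0.5,0,8],[0,0,0,0,8],[0,0,0,0,8]])

```text
time_s: 41.7
tcp_pos: [458.8, -207.0, 87.2]
eef_rot: [[-0.008, 1.0, 0.0], [1.0, 0.008, -0.001], [-0.001, 0.0, -1.0]]
force: [-5.2, -0.3, 1.5]
width: 0.122
grip_force: 42.0
```

Call:
apply_moves(moves=[[0,0,0,0,16],[0,0,0,0,30],[0,0,0,0,40],[0,0,0,0,40],[0,0,-10,0,40],[0,0,-25,0,40],[0,0,-35,0,40],[0,0,-10,0,40],[15,0,0,0,40],[30,0,0,0,40],[36,5,0,0,40],[36,10,0,0,40],[36,10,0,0,40],[36,10,0,0,40],[20,0,0,0,40],[5,0,0,0,40],[0,0,0,0,40],[0,0,0,0,40]])

```text
time_s: 43.5
tcp_pos: [491.3, 5.8, 165.9]
eef_rot: [[-0.006, 1.0, -0.002], [1.0, 0.006, -0.001], [-0.001, -0.002, -1.0]]
force: [-0.3, -0.5, 0.1]
width: 0.469
grip_force: 0.0
```

Run:
```python
from ov import *
to(676,145,180,-.08)
I=snap()
for c in I:
    J={c:I[c]}
    v,e=fit(J,"blue",601,-205,0.007,69,(20,250,20),freey=True); print(c,"bridge",v.round(3),e)
    v,e=fit(J,"yellow",672,-205,0,36,(6,250,30),freey=True); print(c,"fence",v.round(3),e)
f=lambda m,x,y,w,h:cv2.resize(m[y*S:(y+h)*S,x*S:(x+w)*S],(400,400))
cv2.imwrite("pics/flat.png",np.hstack([f(I["top"],275,130,100,100),f(I["scene"],160,120,100,100)]))
im=I["top"]
w=im[120*S:160*S,185*S:245*S]; cv2.imwrite("pics/stand.png",cv2.resize(w,(750,500)))
```

```text
t 43.5 tcp [491.3   5.8 165.9] tooly 0.006 q7 -0.29 F [-0.3 -0.5  0.1] w 40.0 g 0.0
 roll units 0.62 then shift 153.5 173.0 -14.1
top bridge [ 6.00656e+02 -2.04411e+02  1.30000e-02  2.49101e+02] [0.22]
top fence [ 6.73836e+02 -2.05155e+02  7.00000e-03  2.50630e+02] [0.14]
scene bridge [ 6.03173e+02 -2.12589e+02 -9.00000e-03  2.44427e+02] [0.51]
scene fence [ 6.70921e+02 -2.14922e+02  1.30000e-02  2.35288e+02] [0.1]
```

View pics/flat.png

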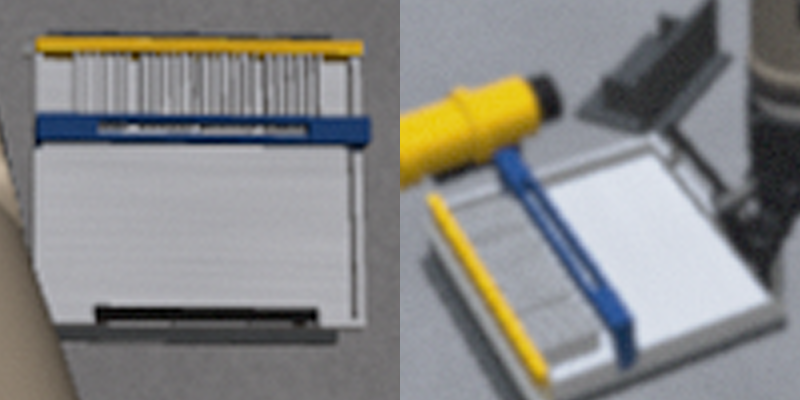

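View pics/stand.png

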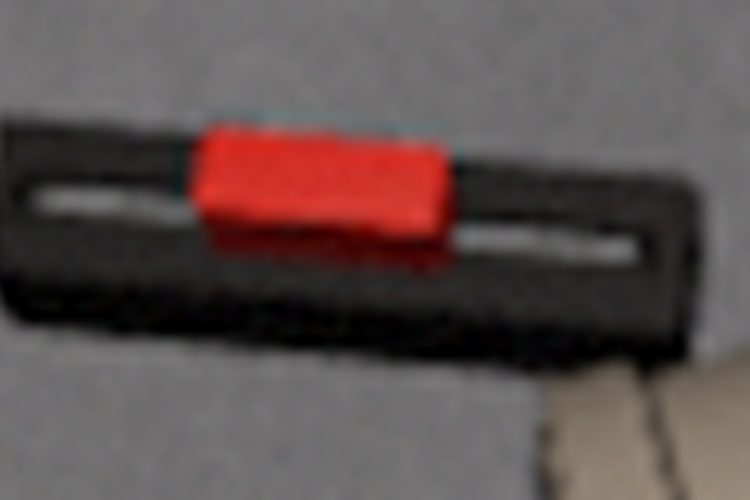

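The row now sits flush on the fence, with the tray flat and the slot clear at (200,129) in the picture. The blade strip in the stand runs from (30,197) to (640,248) in the last crop. I'll turn these into positions.

Run:
```python
from h import *
px=lambda X,Y,k,x0,y0:[X/k+x0-.5,Y/k+y0-.5]
A=ray("top",[px(27,197,12.5,185,120),px(640,248,12.5,185,120)],60); print("blade",A.mean(0),np.linalg.norm(A[1]-A[0]),"heading of blade x",np.arctan2(*(A[0]-A[1])[1::-1][::-1])-np.pi/2)
for nm,L,R,z in(("bar",(95,315),(319,317),91),("slot",(97,129),(311,130),89),("fencetop",(36,44),(363,47),66),("bridge",(36,129),(371,131),89)):
    B=ray("top",[px(*L,4,275,130),px(*R,4,275,130)],z); print(nm,B.mean(0).round(1),np.linalg.norm(B[1]-B[0]).round(1))
# red strip: weighted centroid of the top face via depth
p,d=manip.read_camera("top")
hsv=cv2.cvtColor(p,cv2.COLOR_BGR2HSV); m=cv2.inRange(hsv,(0,150,70),(8,255,255))>0; m[:, :190]=0; m[:,240:]=0
v,u=np.nonzero(m&(d>0)); P=cloud("top",d,m); t=P[P[:,2]>95]; print("red top",t.mean(0).round(1),len(t), (t.max(0)-t.min(0)).round(1))
to(676,145,180,-.08)
```

```text
blade [675.86792771 146.26395375  60.        ] 153.3240397674549 heading of blade x -1.5078043199920206
bar [ 457.2 -207.1   91. ] 166.0
slot [ 599.1 -205.    89. ] 161.3
fencetop [ 670.7 -204.6   66. ] 252.4
bridge [ 598.7 -204.6   89. ] 252.5
red top [673.4 143.6 100.8] 126 [24.2 58.6 13. ]
t 43.6 tcp [491.8   5.6 166.4] tooly 0.005 q7 -0.29 F [-0.4  0.5  0.4] w 40.0 g 0.0
 roll units 0.61 then shift 153.7 172.5 -13.6
```

Call:
apply_moves(moves=[[8,9,-3,0.58,50],[18,20,-5,0,50],[24,27,-5,0,50],[24,27,0,0,50],[24,27,0,0,50],[24,27,0,0,50],[18,20,0,0,50],[10,12,0,0,50],[3,3.5,0,0,50],[0,0,0,0,50],[0,0,0,0,50],[0,0,0,0,50]])

```text
time_s: 44.85
tcp_pos: [674.2, 146.7, 179.9]
eef_rot: [[0.074, 0.997, -0.0], [0.997, -0.074, -0.001], [-0.001, 0.0, -1.0]]
force: [0.1, -0.5, 1.1]
width: 0.581
grip_force: 0.0
```

```bash
python3 -c "
from h import *
to(676,145,80,-.07)"
```

```text
t 44.9 tcp [674.2 146.7 179.9] tooly -0.074 q7 -0.59 F [ 0.1 -0.5  1.1] w 49.6 g 0.0
 roll units -0.03 then shift -1.5 1.9 99.9
```

Call:
apply_moves(moves=[[-1.5,1.9,20,0,50],[0,0,30,0,50],[0,0,28,0,50],[0,0,13,0,50],[0,0,6,0,50],[0,0,2,0,50],[0,0,0,0,50],[0,0,0,0,35],[0,0,0,0,18],[0,0,0,0,18],[0,0,0,0,18],[0,0,0,0,18],[0,0,0,0,18]], force=30)

```text
time_s: 46.15
tcp_pos: [676.9, 147.0, 82.1]
eef_rot: [[0.073, 0.997, 0.002], [0.997, -0.073, 0.001], [0.001, 0.002, -1.0]]
force: [-0.9, -0.5, 4.8]
width: 0.253
grip_force: 30.5
```

```bash
python3 -c "
from h import *
to(676,145,80,-.07)"
```

```text
t 46.1 tcp [676.9 147.   82.1] tooly -0.073 q7 -0.62 F [-0.9 -0.5  4.8] w 21.6 g 30.5
 roll units -0.02 then shift -2.0 -0.8 2.1
```

Call:
apply_moves(moves=[[0,0,-3,0,16],[0,0,-6,0,16],[0,0,-12,0,16],[0,0,-20,0,16],[0,0,-25,0,16],[0,0,-25,0,16],[0,0,-20,0,16],[0,0,-10,0,16],[0,0,-4,-0.58,16],[0,0,0,0,16],[0,0,0,0,16]], force=70)

```text
time_s: 47.25
tcp_pos: [675.9, 146.3, 204.8]
eef_rot: [[-0.006, 1.0, -0.001], [1.0, 0.006, -0.0], [-0.0, -0.001, -1.0]]
force: [-0.2, -1.1, -2.4]
width: 0.249
grip_force: 68.6
```

```bash
python3 -c "
from h import *
to(601.6,-206,207,.008)
for c in ('scene','top'):
    p,d=manip.read_camera(c); cv2.imwrite(f'pics/bl_{c}.png',p)
q=cv2.imread('pics/bl_scene.png')[200:350,150:350]; cv2.imwrite('pics/bl.png',cv2.resize(q,(800,600),interpolation=cv2.INTER_CUBIC))"
```

```text
t 47.2 tcp [675.9 146.3 204.8] tooly 0.006 q7 -0.5 F [-0.2 -1.1 -2.4] w 21.2 g 68.6
 roll units -0.01 then shift -351.7 -77.1 -2.2
```

View pics/bl.png

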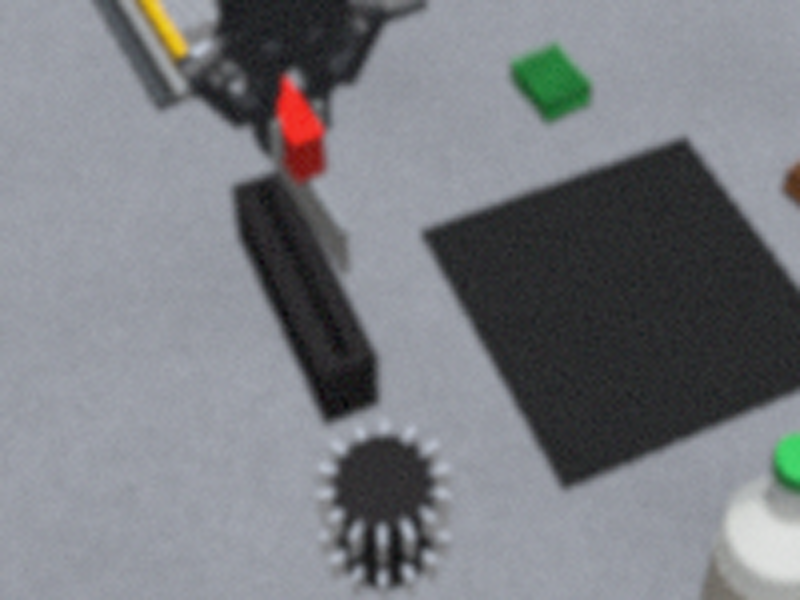

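The blade is held upright at (300,200), the stand slot is free and the mat is empty. Going to the bridge.

Call:
apply_moves(moves=[[-8,-2,0,0,16],[-20,-4,0,0,16],[-32,-7,0,0,16],[-34,-7.5,0,0,16],[-34,-7.5,0,0,16],[-34,-7.5,0,0,16],[-34,-7.5,0,0,16],[-34,-7.5,0,0,16],[-34,-7,0,0,16],[-34,-7,0,0,16],[-28,-6,0,0,16],[-16,-3,0,0,16],[-7,-1,0,0,16],[0,0,0,0,16],[0,0,0,0,16],[0,0,0,0,16]])

```text
time_s: 48.95
tcp_pos: [605.2, -200.1, 205.9]
eef_rot: [[-0.012, 1.0, 0.001], [1.0, 0.012, 0.002], [0.002, 0.001, -1.0]]
force: [-0.1, 0.6, -2.8]
width: 0.246
grip_force: 68.7
```

```bash
python3 -c "
from h import *
to(601.6,-206,168,.008)"
```

```text
t 49.0 tcp [ 605.2 -200.1  205.9] tooly 0.012 q7 0.03 F [-0.1  0.6 -2.8] w 21.0 g 68.7
 roll units 0.03 then shift -5.9 -3.6 37.9
```

Call:
apply_moves(moves=[[-2,-1.2,6,0,16],[-2,-1.2,10,0,16],[-1,-0.6,10,0,16],[0,0,6,0,16],[0,0,2,0,16],[0,0,0,0,16],[0,0,0,0,16],[0,0,0,0,16]])

```text
time_s: 49.75
tcp_pos: [602.0, -208.0, 172.2]
eef_rot: [[-0.008, 1.0, 0.001], [1.0, 0.008, -0.0], [-0.0, 0.001, -1.0]]
force: [-0.1, -0.2, -2.3]
width: 0.248
grip_force: 68.7
```

```bash
python3 -c "
from h import *
to(601.6,-206,168,.008)
for c in ('scene','top'):
    p,d=manip.read_camera(c); cv2.imwrite(f'pics/sl_{c}.png',p)
q=cv2.imread('pics/sl_scene.png')[130:220,140:260]; q2=cv2.imread('pics/sl_top.png')[120:210,270:390]
cv2.imwrite('pics/sl.png',np.hstack([cv2.resize(a,(400,300),interpolation=cv2.INTER_CUBIC) for a in(q,q2)]))"
```

```text
t 49.8 tcp [ 602.  -208.   172.2] tooly 0.008 q7 0.02 F [-0.1 -0.2 -2.3] w 21.2 g 68.7
 roll units -0.0 then shift 2.0 -0.4 4.2
```

View pics/sl.png

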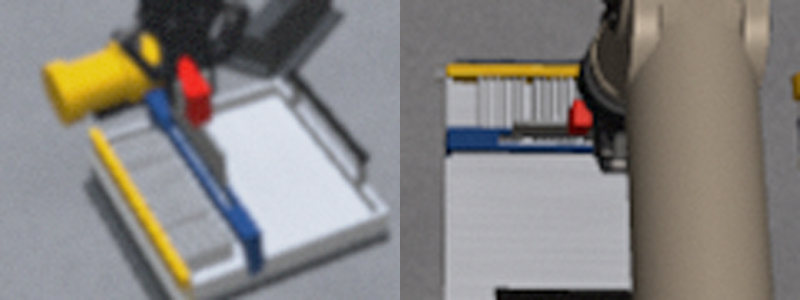

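The blade hangs over the bridge; scene-left shows it at (210,140), aligned with the bridge, and the row is intact. Inserting slowly.

Call:
apply_moves(moves=[[1.5,-0.4,3,0,16],[0,0,5,0,16],[0,0,4,0,16],[0,0,3,0,16],[0,0,3,0,16],[0,0,2,0,16],[0,0,0,0,16],[0,0,0,0,16]])

```text
time_s: 50.65
tcp_pos: [601.3, -206.6, 151.7]
eef_rot: [[-0.008, 1.0, 0.0], [1.0, 0.008, -0.0], [-0.0, 0.0, -1.0]]
force: [-0.2, -0.2, -2.1]
width: 0.246
grip_force: 68.7
```

```bash
python3 -c "
from h import *
to(601.6,-206.5,116,.008)"
```

```text
t 50.6 tcp [ 601.3 -206.6  151.7] tooly 0.008 q7 0.01 F [-0.2 -0.2 -2.1] w 21.0 g 68.7
 roll units -0.0 then shift 0.1 0.3 35.7
```

The tip is 9 mm into the slot with no contact force. Going further down.

Call:
apply_moves(moves=[[0,0.2,4,0,16],[0,0,6,0,16],[0,0,6,0,16],[0,0,6,0,16],[0,0,6,0,16],[0,0,4,0,16],[0,0,2,0,16],[0,0,1,0,16],[0,0,0,0,16],[0,0,0,0,16]])

```text
time_s: 51.65
tcp_pos: [601.6, -206.6, 117.0]
eef_rot: [[-0.008, 1.0, 0.001], [1.0, 0.008, -0.0], [-0.0, 0.001, -1.0]]
force: [0.3, -1.1, -1.1]
width: 0.248
grip_force: 68.7
```

```bash
python3 -c "
from h import *
to(601.6,-206.5,111,.008)"
```

```text
t 51.6 tcp [ 601.6 -206.6  117. ] tooly 0.008 q7 -0.0 F [ 0.3 -1.1 -1.1] w 21.2 g 68.7
 roll units -0.0 then shift 0.1 -0.0 6.0
```

Call:
apply_moves(moves=[[0,0,2,0,16],[0,0,1.5,0,16],[0,0,1.5,0,16],[0,0,1,0,16],[0,0,0.5,0,16],[0,0,0,0,16],[0,0,0,0,16]])

```text
time_s: 52.35
tcp_pos: [601.7, -206.6, 111.1]
eef_rot: [[-0.008, 1.0, 0.001], [1.0, 0.008, -0.0], [-0.0, 0.001, -1.0]]
force: [-2.2, 0.1, 5.4]
width: 0.247
grip_force: 69.3
```

```bash
python3 -c "
from h import *
to(601.6,-206.5,111,.008)"
```

```text
t 52.4 tcp [ 601.7 -206.6  111.1] tooly 0.008 q7 -0.01 F [-2.2  0.1  5.4] w 21.1 g 69.3
 roll units -0.0 then shift 0.1 -0.1 0.1
```

Contact: seated at the expected height (111). I'll press a touch more to be sure.

Call:
apply_moves(moves=[[0,0,0.5,0,16],[0,0,0.5,0,16],[0,0,0,0,16],[0,0,0,0,16],[0,0,0,0,16]])

```text
time_s: 52.85
tcp_pos: [601.7, -206.6, 111.1]
eef_rot: [[-0.008, 1.0, 0.001], [1.0, 0.008, -0.001], [-0.001, 0.001, -1.0]]
force: [-3.4, 0.7, 9.3]
width: 0.25
grip_force: 70.2
```

Call:
apply_moves(moves=[[0,0,-2,0,16],[0,0,-4,0,16],[0,0,-6,0,16],[0,0,-8,0,16],[0,0,-10,0,16],[0,0,-10,0,16],[0,0,-10,0,16],[0,0,-15,0,16],[0,0,-15,0,16],[0,0,-10,0,16],[0,0,-5,0,16],[0,0,0,0,16],[0,0,0,0,16]])

```text
time_s: 54.15
tcp_pos: [601.0, -206.6, 203.6]
eef_rot: [[-0.008, 1.0, -0.001], [1.0, 0.008, 0.0], [0.0, -0.001, -1.0]]
force: [0.7, -0.1, -2.1]
width: 0.244
grip_force: 68.8
```

```bash
python3 -c "
from h import *
to(676.9,147,205,.008)"
```

```text
t 54.1 tcp [ 601.  -206.6  203.6] tooly 0.008 q7 0.04 F [ 0.7 -0.1 -2.1] w 20.9 g 68.8
 roll units -0.0 then shift 353.0 78.7 -1.4
```

Call:
apply_moves(moves=[[8,2,0,0,16],[20,4,0,0,16],[32,7,0,0,16],[34,7.7,0,0,16],[34,7.7,0,0,16],[34,7.7,0,0,16],[34,7.7,0,0,16],[34,7.7,0,0,16],[34,7.7,0,0,16],[34,7.5,0,0,16],[28,6,0,0,16],[16,3,0,0,16],[7,1.5,0,0.58,16],[0,0,0,0,16],[0,0,0,0,16],[0,0,0,0,16]])

```text
time_s: 55.75
tcp_pos: [675.8, 141.8, 203.7]
eef_rot: [[0.073, 0.997, -0.001], [0.997, -0.073, -0.001], [-0.001, -0.0, -1.0]]
force: [-0.4, 0.3, -2.1]
width: 0.245
grip_force: 68.7
```

```bash
python3 -c "
from h import *
to(676.9,147,142,-.073)"
```

```text
t 55.8 tcp [675.8 141.8 203.7] tooly -0.073 q7 -0.57 F [-0.4  0.3 -2.1] w 20.9 g 68.7
 roll units -0.0 then shift 5.3 0.7 61.7
```

Call:
apply_moves(moves=[[2.5,0.4,8,0,16],[2.5,0.3,15,0,16],[0,0,18,0,16],[0,0,12,0,16],[0,0,6,0,16],[0,0,2,0,16],[0,0,0,0,16],[0,0,0,0,16],[0,0,0,0,16]])

```text
time_s: 56.65
tcp_pos: [677.4, 148.2, 144.1]
eef_rot: [[0.073, 0.997, 0.002], [0.997, -0.073, 0.001], [0.001, 0.002, -1.0]]
force: [0.1, -0.3, -3.4]
width: 0.251
grip_force: 68.7
```

```bash
python3 -c "
from h import *
to(676.9,147,82,-.073)"
```

```text
t 56.6 tcp [677.4 148.2 144.1] tooly -0.073 q7 -0.6 F [ 0.1 -0.3 -3.4] w 21.5 g 68.7
 roll units -0.0 then shift -1.3 -0.4 62.1
```

Call:
apply_moves(moves=[[-1.2,-0.4,3,0,16],[0,0,4,0,16],[0,0,5,0,16],[0,0,5,0,16],[0,0,4,0,16],[0,0,3,0,16],[0,0,1,0,16],[0,0,0,0,16],[0,0,0,0,16]])

```text
time_s: 57.55
tcp_pos: [676.5, 146.9, 118.4]
eef_rot: [[0.073, 0.997, 0.0], [0.997, -0.073, 0.0], [0.0, 0.0, -1.0]]
force: [-0.0, 0.8, -1.8]
width: 0.247
grip_force: 68.7
```

```bash
python3 -c "
from h import *
to(676.9,147,82,-.073)"
```

```text
t 57.5 tcp [676.5 146.9 118.4] tooly -0.073 q7 -0.61 F [-0.   0.8 -1.8] w 21.1 g 68.7
 roll units -0.0 then shift 0.1 0.4 36.4
```

Call:
apply_moves(moves=[[0,0.3,4,0,16],[0,0,6,0,16],[0,0,7,0,16],[0,0,6,0,16],[0,0,5,0,16],[0,0,3,0,16],[0,0,2,0,16],[0,0,1.5,0,16],[0,0,1,0,16],[0,0,0.5,0,16],[0,0,0,0,16],[0,0,0,0,16]])

```text
time_s: 58.75
tcp_pos: [676.8, 146.8, 82.3]
eef_rot: [[0.073, 0.997, 0.0], [0.997, -0.073, 0.0], [0.0, 0.0, -1.0]]
force: [-0.4, -0.7, -2.3]
width: 0.247
grip_force: 68.7
```

```bash
python3 -c "
from h import *
to(676.9,147,82,-.073)"
```

```text
t 58.8 tcp [676.8 146.8  82.3] tooly -0.073 q7 -0.62 F [-0.4 -0.7 -2.3] w 21.1 g 68.7
 roll units -0.0 then shift 0.2 0.1 0.3
```

Call:
apply_moves(moves=[[0,0,0.5,0,16],[0,0,0.5,0,16],[0,0,0.5,0,16],[0,0,0,0,16],[0,0,0,0,16]])

```text
time_s: 59.25
tcp_pos: [676.9, 146.8, 82.2]
eef_rot: [[0.073, 0.997, 0.001], [0.997, -0.073, -0.0], [-0.0, 0.001, -1.0]]
force: [-2.3, -0.9, 5.0]
width: 0.248
grip_force: 69.6
```

Seated (z 82.2, now +5 N). Releasing and backing off.

Call:
apply_moves(moves=[[0,0,0,0,25],[0,0,0,0,40],[0,0,0,0,50],[0,0,0,0,50],[0,0,-10,0,50],[0,0,-25,0,50],[0,0,-35,0,50],[-10,-10,-25,0,50],[-10,-30,-5,0,50],[-10,-36,0,0,50],[-10,-36,0,0,50],[-10,-36,0,0,50],[-10,-36,0,0,50],[-10,-36,0,0,50],[-10,-20,0,0,50],[0,0,0,0,50],[0,0,0,0,50]])

```text
time_s: 60.95
tcp_pos: [432.4, 84.5, 181.6]
eef_rot: [[0.073, 0.997, 0.003], [0.997, -0.073, -0.001], [-0.0, 0.003, -1.0]]
force: [-0.1, 0.7, 0.2]
width: 0.591
grip_force: 0.0
```

Run:
```python
from ov import *
to(430,50,180)
I=snap()
f=lambda m,x,y,w,h:cv2.resize(m[y*S:(y+h)*S,x*S:(x+w)*S],(400,300))
cv2.imwrite("pics/end.png",np.vstack([np.hstack([f(I["top"],275,130,100,75),f(I["top"],180,100,100,75)]),np.hstack([f(I["scene"],160,135,100,75),f(I["scene"],160,220,100,75)])]))
for c in("top",):
    v,e=fit({c:I[c]},"red",678,146,-.07,60,(22,60,40)); print("red",v.round(2),e)
```

```text
t 61.0 tcp [432.4  84.5 181.6] tooly -0.073 q7 -0.49 F [-0.1  0.7  0.2] w 50.4 g 0.0
 roll units -0.0 then shift -34.6 0.1 1.6
red [ 6.7740e+02  1.4649e+02 -1.6000e-01] [0.27]
```

View pics/end.png

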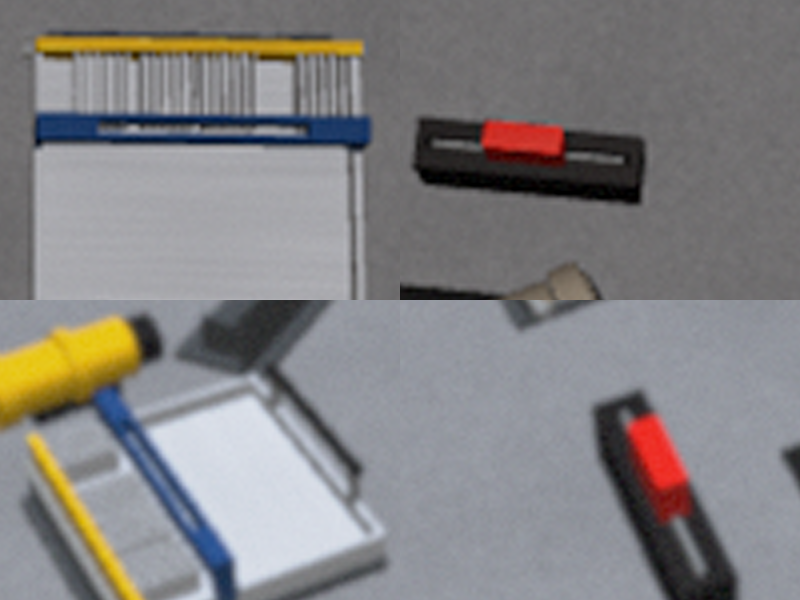

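Another sink has been knocked: the far-right one in the top view moved from about x 270–320 to 297–352, leaving a gap. I need to check whether it is still flush.

Run:
```python
from ov import *
N=10
acc={c:np.mean([manip.read_camera(c)[0].astype(float) for _ in range(N)],0) for c in("top","scene")}
for c in acc: cv2.imwrite(f"pics/avg_{c}.png",acc[c])
up=lambda a,x,y,w,h,W,H:cv2.resize(np.clip(a[y:y+h,x:x+w],0,255).astype(np.uint8),(W,H),interpolation=cv2.INTER_CUBIC)
a=up(acc["top"],276,136,92,30,800,260); b=up(acc["scene"],160,158,70,55,433,340)
pad=np.zeros((340,800,3),np.uint8); pad[:,:433]=b
# candidate overlays: row flush
im=cv2.resize(acc["top"].clip(0,255).astype(np.uint8),None,fx=S,fy=S,interpolation=cv2.INTER_CUBIC)
ov(im,"top",[(666.7-28,-286+1.5,.008,36,56,42,26),(666.7-28,-200,.008,36,56,42,26)])
z=im[136*S:166*S,320*S:368*S]; z=cv2.resize(z,(360,225)); pad[:225,437:797]=z
cv2.imwrite("pics/zoom.png",np.vstack([a,pad]))
# yellow-ness profile per column (rows below the fence top)
y=acc["top"]; yl=(np.minimum(y[:,:,1],y[:,:,2])-y[:,:,0])
for r in range(139,149): print(r,yl[r,284:368:3].astype(int).tolist())
```

```text
139 [43, 79, 79, 67, 68, 69, 69, 67, 67, 63, 46, 47, 47, 48, 48, 51, 27, 27, 29, 19, 25, 17, 6, 8, 8, 9, 10, 6]
140 [99, 125, 123, 125, 125, 127, 126, 125, 125, 111, 109, 109, 110, 109, 111, 109, 94, 95, 95, 93, 95, 94, 84, 81, 84, 70, 70, 41]
141 [106, 128, 126, 128, 124, 124, 125, 122, 124, 125, 124, 123, 125, 125, 125, 123, 125, 125, 125, 122, 123, 126, 124, 126, 129, 129, 128, 63]
142 [79, 104, 100, 84, 72, 69, 86, 95, 95, 86, 102, 89, 97, 93, 92, 93, 106, 103, 101, 112, 115, 121, 124, 119, 119, 125, 132, 64]
143 [2, 47, 47, 8, 12, 7, 12, 20, 40, 10, 47, 31, 15, 20, 20, 37, 39, 25, 38, 83, 87, 91, 40, 43, 70, 85, 83, 41]
144 [-7, 10, 25, 5, 0, -1, 1, 4, 45, 0, 3, 2, -2, 11, 2, 13, 9, -3, 10, 48, 48, 50, -2, 0, 17, 11, 0, 4]
145 [-4, 0, 3, 1, -4, -4, -6, -5, 4, -5, -5, -2, -3, 1, -3, 0, 1, -4, 1, -2, -1, 13, -2, -3, 1, 1, -4, 0]
146 [-4, -6, -6, -2, -3, -3, -5, -4, -7, -4, -3, -2, -3, -2, -4, -3, -2, -2, -3, -7, -7, 1, -4, -3, -1, 0, -2, -1]
147 [-3, -5, -5, -2, -3, -2, -5, -3, -5, -4, -3, -2, -2, -1, -3, -3, -1, -1, -2, -5, -5, -5, -3, -3, -1, 0, -2, -1]
148 [-4, -4, -5, -2, -4, -3, -5, -3, -5, -4, -3, -1, -2, -1, -3, -3, -2, -1, -2, -5, -4, -3, -4, -3, -1, 0, -1, -1][ WARN:0@10.861] global loadsave.cpp:1063 imwrite_ Unsupported depth image for selected encoder is fallbacked to CV_8U.
```

View pics/zoom.png

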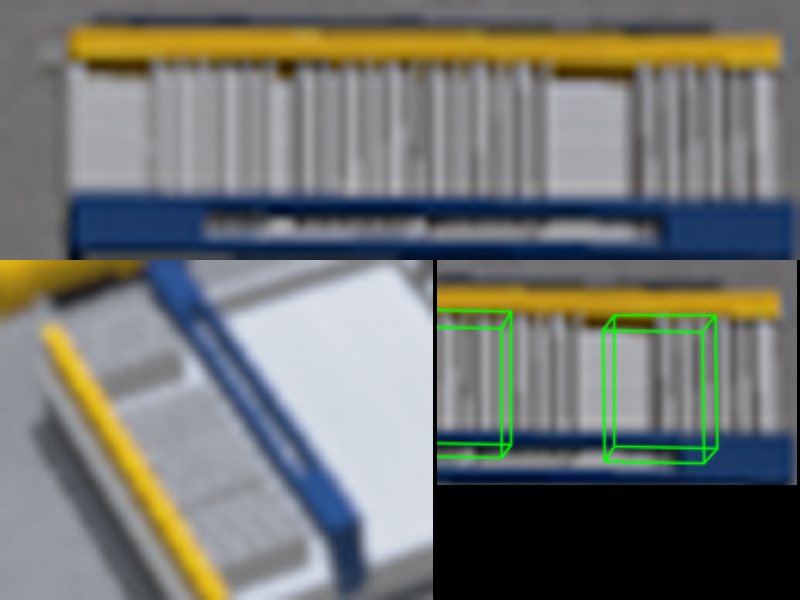

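The zoom shows the knocked sink, now by the right wall at x 640–780, still apparently touching the fence. I'll quantify this with the visible fence thickness per column, and find when the knock happened.

Run:
```python
from h import *
y=cv2.imread("pics/avg_top.png").astype(float); yl=np.clip(np.minimum(y[:,:,1],y[:,:,2])-y[:,:,0],0,None)
t=yl[138:148].sum(0)/125
print("cols 284..368",t[284:369].round(2).tolist())
print("wall inner col", proj("top",[[640,-206.5-120+1.5,54],[640,-206.5-120+1.5,36]]).round(1).tolist())
A=cv2.imread("pics/avg_scene.png").astype(int)
for n in("bl_scene","sl_scene"):
    B=cv2.imread(f"pics/{n}.png").astype(int)
    d=np.abs(A-B).mean(2)[165:215,160:215]; print(n,[[int(d[i:i+5,j:j+5].mean()) for j in range(0,55,5)] for i in range(0,50,5)])
```

```text
cols 284..368 [2.66, 3.55, 4.0, 4.02, 4.05, 4.15, 4.06, 4.04, 4.06, 3.39, 3.22, 3.45, 3.23, 3.26, 3.3, 3.18, 3.51, 3.42, 3.35, 3.33, 3.18, 3.49, 3.37, 3.4, 4.02, 3.72, 3.16, 3.18, 3.09, 2.96, 3.46, 3.22, 3.16, 3.24, 3.18, 3.37, 3.16, 3.1, 3.33, 3.29, 3.46, 3.2, 3.21, 3.43, 3.27, 3.42, 3.22, 3.03, 3.23, 3.14, 3.32, 3.01, 2.94, 3.35, 3.22, 3.34, 3.85, 3.82, 3.86, 3.9, 3.97, 4.02, 4.15, 4.14, 3.9, 3.14, 3.03, 3.46, 3.09, 3.06, 3.06, 3.01, 3.45, 3.08, 2.99, 3.45, 3.54, 3.65, 3.41, 3.4, 3.63, 1.78, 0.0, 0.0, 0.0]
wall inner col [[362.6, 152.3], [361.4, 153.7]]
bl_scene [[4, 4, 6, 8, 13, 15, 2, 4, 93, 136, 135], [4, 4, 7, 7, 9, 15, 6, 4, 97, 135, 134], [4, 4, 4, 25, 28, 18, 16, 3, 48, 126, 131], [4, 3, 4, 6, 8, 5, 4, 3, 19, 85, 111], [3, 2, 3, 5, 4, 5, 5, 5, 24, 55, 145], [5, 4, 2, 4, 4, 5, 4, 6, 30, 41, 54], [4, 4, 3, 3, 4, 3, 4, 4, 30, 101, 52], [4, 4, 4, 3, 4, 4, 5, 4, 18, 115, 73], [5, 5, 4, 3, 3, 4, 3, 4, 21, 115, 126], [5, 4, 4, 4, 2, 3, 4, 15, 56, 117, 93]]
sl_scene [[2, 2, 4, 6, 12, 17, 8, 84, 60, 1, 1], [2, 2, 6, 8, 8, 12, 6, 31, 96, 9, 1], [2, 2, 2, 21, 26, 19, 16, 3, 61, 59, 1], [2, 2, 2, 5, 8, 3, 2, 2, 7, 42, 1], [2, 2, 2, 2, 2, 2, 2, 2, 2, 4, 1], [2, 2, 2, 1, 2, 2, 2, 3, 2, 1, 2], [2, 1, 2, 2, 2, 2, 1, 2, 2, 2, 2], [2, 2, 2, 2, 1, 2, 2, 1, 2, 2, 2], [2, 2, 1, 2, 1, 1, 2, 2, 2, 2, 2], [2, 2, 2, 2, 1, 2, 2, 2, 2, 2, 1]]
```

The knock came after the proof, since the row was intact at 49.8 s. The moved sink shows the same fence profile as the others (3.0–3.45 px, no trend), so it slid along the fence and is still flush. One last check that it lies flat, then I hand in.

Run:
```python
from h import *
D=np.median([manip.read_camera("top")[1] for _ in range(9)],0)
z={}
for n,(a,b) in dict(left=(295,307),mid=(312,324),third=(328,338),knL=(350,355),knR=(356,361)).items():
    m=np.zeros(D.shape,bool); m[147:156,a:b]=1; z[n]=np.median(cloud("top",D,m)[:,2])
print(z)
if abs(z["knL"]-z["left"])<6 and abs(z["knR"]-z["knL"])<6: print(manip.hand_in())
```

```text
{'left': np.float64(48.51075813707412), 'mid': np.float64(48.77795899427132), 'third': np.float64(57.80620720336615), 'knL': np.float64(55.86899959826781), 'knR': np.float64(54.928091759788245)}
```

The knocked sink reads level from side to side (55.9 and 54.9 mm), within the spread of the flat ones (48–58 mm, because fins and grooves mix). Handing in.

```bash
python3 -c "
from station import manip
print(manip.hand_in())"
```

```text
the job is handed in; nothing more can be done
None
```

Job handed in at about 62 s of the 210 s allowed: all four sinks are flush on the fence, and the gauge blade was seated on the bridge, drawn out and put fully back in its stand. After the proof one sink was knocked sideways along the fence, leaving a gap in the row; the top camera shows it still flush and lying flat.

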